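# Zero the dial comparator on the master bar, then gauge a spacer bar

### The job

At the goods-in gauging stand, slide the master bar gently forward under the sprung spindle until its nose rests fully home against the end stop, then turn the dial's bezel so that its broad zero mark stands under the pointer, and let go. Then draw the master out and lay it flat on the middle of the wooden rest board, and slide the spacer bar with the two bolt holes in its place, bevelled nose first and fully home against the stop, leaving the bezel as you set it. Never ram the stop, push on it lightly (it must not see 20 N), and leave the other hardware where it is.

Things in the scene. Friction and masses are not known exactly. Their poses are not given: they have to be found in the camera images.
- comparator: Dial comparator stand, fixed. Origin on the bench straight under the spindle; +x is the way bars slide in, z up. Grey base plate 14 mm high, x -145 to +100, y -48 to +92 mm. A steel bed rail 20 mm wide, its top 30 mm above the bench, runs along y = 0 from x -140 to +95. A 26 mm column at x 34, y 64, 102 mm high, carries an arm to the dial above the spindle.
- guide_mouth (a point): Middle of the entry of the guide, on the bed's top, at comparator x = -66 mm. Two side fences, tops 40 mm above the bench, guide the 26 mm wide bars: 28 mm apart from x = -50 to +10 mm, flared to about 33 mm at the mouth.
- stop_zone (a point): Point on the bed's top at comparator x = 42 mm, the middle of where the end stop may be. The stop (rubber-faced block 24 mm wide on the bed) is clamped somewhere else each time, its face from x = 26 to 58 mm, and must be found by feel. A bar is home when its nose face rests on it; then its flat top is under the spindle.
- spindle_tip (a point): Lowest point of the sprung spindle, a 10 mm steel ball: 13 mm above the bed when free. It presses with about 2 N then, 4 to 5 N on a bar. A bar's bevelled nose lifts it as it slides in. Pushing a bar along takes some 2 to 7 N, also while the spindle is lifted, and the force rises steeply at the stop.
- bezel_centre (a point): Centre of the dial's knurled steel bezel: 58 mm diameter, straight sides 103 to 121 mm above the bench, this point at 112; dial faces up. Grip its sides from above, any yaw; it turns about the vertical against 0.06 N m and stays. Under it the dial body is 46 mm wide down to the arm, whose top is 90 mm above the bench. Keep the gripper's body in front of the dial when holding a bar.
- bezel (a joint): Angle of the bezel's broad black zero mark, rad, clockwise seen from above; 0 when the mark is on the comparator's -x side (where bars come in). Zeroed when it equals pointer.
- pointer (a joint): Angle of the dial's pointer, rad, clockwise seen from above; 0 points to the comparator's -x side. Geared to the spindle: 0.2 rad per mm of rise.
- zero_mark (a point): The broad zero mark on the dial face, 20 mm from the dial's centre; it turns with the bezel. Its x axis points from the mark to the dial's centre.
- pointer_tip (a point): A point on the pointer, 20 mm from the dial's centre.
- master_mid (a point): Centre of the master bar: plain aluminium, 180 x 26 x 20 mm (x, y, z), about 0.26 kg, no holes. Its +x end is the nose, bevelled on top over the last 17 mm (10 mm high at the end). At the start it lies on the bed, in the guide, nose forward, short of the spindle. Best held across its width, about 55 mm behind its centre.
- master_nose (a point): Middle of the master's nose, 90 mm ahead of its centre and 5 mm above its underside.
- part_mid (a point): Centre of the spacer bar to be gauged: aluminium, 180 x 26 x 22 mm (x, y, z), two dark bolt holes in its top, 0.22 to 0.34 kg, lying on the bench. Its +x end is the nose, bevelled like the master's (12 mm high at the end). Best held across its width, about 55 mm behind its centre.
- part_nose (a point): Middle of the spacer bar's nose, 90 mm ahead of its centre and 5 mm above its underside.
- rest_board: Wooden rest board 200 x 90 x 10 mm, fixed flat on the bench, long side along its x. Origin at the centre of its underside. Empty at the start.
Mind the look-alikes: they are no part of the job. There is more than one size of the rest_board; the job needs the larger.

How it is judged:
By the outcome, as a careful person would: the job done as asked, in the order asked, and still so for the second after the job is handed in, with the robot touching nothing.
It also fails if it takes over 72 s, if anything falls off the work surface, if the arm or the gripper's body presses on something with over 40 N, if the wrist force passes 120 N, or if a joint passes its speed limit or range.

### The arm

A 7-joint arm with a two-finger parallel gripper is mounted at the origin on the work surface. World frame = base frame: x ahead of the robot, y to its left, z up, the work surface at z = 0. Lengths are in m, angles in rad, forces in N, time in s.
With the tool pointing down it reaches from about 0.425 to 0.875 m from the base axis. Payload 9.9 kg.
Tool frame: the origin (TCP) lies at the very end of the fingers, on their centre line; the grasp point (between the pads) lies 19 mm behind it (bot.tcp_to_grasp is the z of the grasp point in the tool frame, in m); z points along the fingers, y is the direction in which the jaws open and shut (so a half turn about z gives the same grasp; the last joint's range is limited). The gripper opens to 85 mm and grips with 20 to 120 N. Pads are 22 mm wide; open, the fingers measure 114 mm over their backs; the gripper's body (76 mm by 85 mm) begins 54 mm behind the grasp point. The pads swing forward as they close: fully open they stand 13 mm farther back than shut.
Start: joints at [1.146, 0.576, 0.025, 1.437, -0.015, 1.129, -0.057], TCP at [0.226, -0.636, 0.231] pointing down, gripper open.
Joint ranges: [-2.76, 2.76], [-0.34, 2.15], [-1.52, 1.57], [0.19, 2.46], [-1.09, 4.23], [0.17, 1.99], [-2.82, 2.82]. Speed limits (rad/s): [2.22, 2.22, 3.01, 3.01, 3.14, 3.14, 3.14].

### API

Orientations are given as a unit quaternion [w, x, y, z].
In Python, from station import bot gives the robot as it stands.
- The arm moves only by the shell command python3 -m inch 'ROWS' [FORCE]. ROWS is a JSON object of lists of equal length, an entry for each row: "fingers": the opening in per cent of the stroke, from 0 (shut) to 100 (fully open); "delta_pos": the shift along the world's x, y, z in m, a list of three; "dr": the turn, a rotation vector about the world's x, y, z in units of 6 degrees (1.0 is 6 degrees), a list of three. In form: {"fingers": [fingers, ...], "delta_pos": [[x, y, z], ...], "dr": [[rx, ry, rz], ...]}. A call has exactly 10 rows; each row shifts and turns the pose as measured when the row begins; what a row does not reach is not made up. A row lasts 1/12 s, in which the tool goes at most 41.7 mm and 7.16 degrees, less where a joint would pass 70% of its speed; a pose out of reach is approached as far as the arm can. A call is refused whole if a number of a shift passes 0.0417 or a number of a turn 1, either way. A call with a gripper value outside its range is refused whole. The fingers move at their own pace and stop on an object; FORCE is the grip in N (left out, the last holds). Time passes only in rows, so rows that do not move let the fingers close, or fill a call up. It gives the time, the measured TCP pose, the force and the opening at its end, in the units of the state.
- bot.state(): the state, without advancing time (a new reading comes with each control period).
- bot.read_camera(name): name is "scene" or "side" or "wrist"; returns a dict with "pixels" (384x512x3 uint8, red, green, blue), "intrinsics" (3x3 intrinsics, pixels), "D" ([k1, k2, p1, p2, k3] as OpenCV has them; the pictures are not rectified), "world_from_camera" (4x4, takes a point from camera to world coordinates). Camera axes: x right, y up, looking along -z (the intrinsics and any distortion apply to the point x, -y, -z); pixel columns grow to the right and rows downward; lengths in m; the calibration is good to about 2 mm. A picture is of the moment at which its call begins. There is no depth.
- bot.hand_in(): hands the job in, once; it reports no verdict.
The state is a dict: "clock": time; "joint_pos": joint angles; "qd": joint speeds; "tau": joint torques, N m; "eef_pos": TCP position; "eef_rot": TCP orientation; "wrist_force": force on the tool from outside, world axes, zero at the start; "torque": the same for the moment, N m; "width": finger opening in m.
Only numpy, scipy, OpenCV 4.12 (cv2) and the standard library are available. Lean on these libraries where they do the work, as an engineer would, in place of code of your own. Each camera call takes 0.05 s, during which the arm holds its last target.

## Working session

There is one attempt and no reset: what is moved stays moved. The work goes in short steps, Python scripts to look and compute and a shell command to move; the robot and the scene stay as the last step left them, time stands still between calls to the robot, and variables do not carry over. Pictures are saved under pics/ and viewed, and the job is handed in when it is done.

```bash
ls; mkdir -p pics; cat > h.py <<'E'
import numpy as np, cv2
from station import bot
def snap(n,f):
    c=bot.read_camera(n); p=np.array(c["pixels"]); cv2.imwrite("pics/"+f,p[:,:,::-1]); 
    np.savez("pics/"+f[:-4]+".npz",pix=p,K=c["intrinsics"],D=c["D"],T=c["world_from_camera"]); return p
def load(f): return np.load("pics/"+f+".npz")
def ray(d,uv):
    q=cv2.undistortPoints(np.array(uv,float).reshape(-1,1,2),d["K"],d["D"]).reshape(-1,2)
    v=np.c_[q[:,0],-q[:,1],-np.ones(len(q))]; T=d["T"]
    return T[:3,3], v@T[:3,:3].T
def plane(d,uv,z):
    o,v=ray(d,uv); return o+v*((z-o[2])/v[:,2])[:,None]
def proj(d,P):
    T=np.linalg.inv(d["T"]); P=np.atleast_2d(P); c=P@T[:3,:3].T+T[:3,3]
    c=c*[1,-1,-1]; return cv2.projectPoints(c,np.zeros(3),np.zeros(3),d["K"],d["D"])[0].reshape(-1,2)
E
python3 - <<'E'
from h import *
for n in ["scene","side","wrist"]:
    snap(n,n+"0.png"); d=load(n+"0"); print(n,d["T"].round(3).tolist(),d["K"][0,0])
print(bot.state(), bot.tcp_to_grasp)
E
```

```text
pics
scene [[0.228, -0.572, 0.787, 1.307], [0.973, 0.145, -0.177, -0.163], [-0.013, 0.807, 0.59, 0.711], [0.0, 0.0, 0.0, 1.0]] 447.51495359312855
side [[-0.965, 0.191, -0.182, 0.298], [-0.263, -0.708, 0.655, 0.728], [-0.004, 0.68, 0.734, 0.908], [0.0, 0.0, 0.0, 1.0]] 421.20003999391554
wrist [[0.336, 0.9, 0.279, 0.296], [-0.942, 0.321, 0.098, -0.611], [-0.001, -0.296, 0.955, 0.375], [0.0, 0.0, 0.0, 1.0]] 264.58656021775664
{'clock': 0.15, 'joint_pos': array([ 1.1461878 ,  0.57631432,  0.02482299,  1.43768846, -0.0149998 ,
        1.12902299, -0.05652977]), 'qd': array([ 0.00189158, -0.00253541, -0.0004986 , -0.00083297, -0.00107311,
       -0.00029444,  0.00130939]), 'tau': array([ 5.01102040e-03, -7.66262197e+01,  2.25291006e+00, -2.86180598e+01,
        1.53653015e-02,  9.94407601e-03,  1.65098766e-05]), 'eef_pos': array([ 0.22552996, -0.63584923,  0.23066608]), 'eef_rot': array([-6.11333424e-04,  9.85513972e-01,  1.69593102e-01, -1.28015976e-04]), 'wrist_force': array([-0.15466297,  0.40875798, -0.30109926]), 'torque': array([0.0318257 , 0.02152057, 0.054297  ]), 'width': 0.08510654213288171} -0.0187
```

View pics/scene0.png

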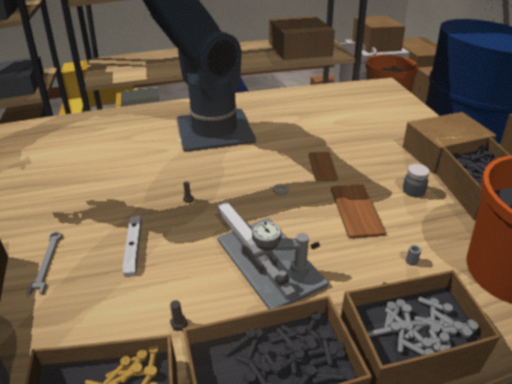

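View pics/side0.png

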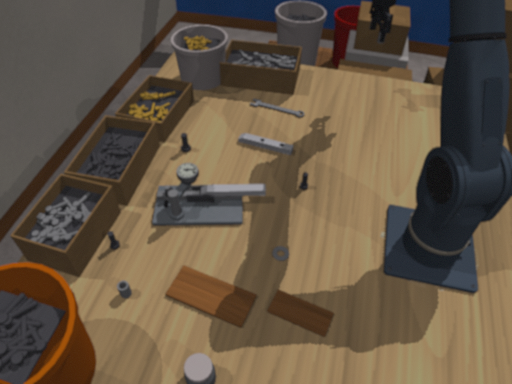

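View pics/wrist0.png

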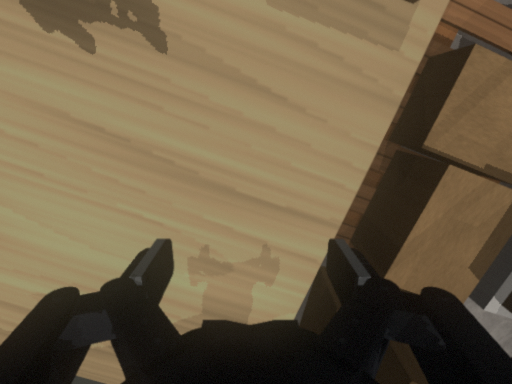

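Scene picture: comparator around (270,255), spacer bar at (132,245), with holes. There are two wooden boards: one at (358,210) and a smaller one at (323,166). I'll enlarge these.

```bash
python3 - <<'E'
import cv2
a=cv2.imread("pics/scene0.png"); 
cv2.imwrite("pics/c1.png",cv2.resize(a[145:310,205:395],None,fx=4,fy=3.6,interpolation=cv2.INTER_CUBIC))
b=cv2.imread("pics/side0.png")
cv2.imwrite("pics/c2.png",cv2.resize(b[125:235,140:310],None,fx=4.6,fy=4.6,interpolation=cv2.INTER_CUBIC))
cv2.imwrite("pics/c3.png",cv2.resize(b[230:345,150:350],None,fx=4,fy=4,interpolation=cv2.INTER_CUBIC))
cv2.imwrite("pics/c4.png",cv2.resize(a[200:290,90:180],None,fx=6,fy=6,interpolation=cv2.INTER_CUBIC))
E
```

```text
(no output)
```

View pics/c1.png

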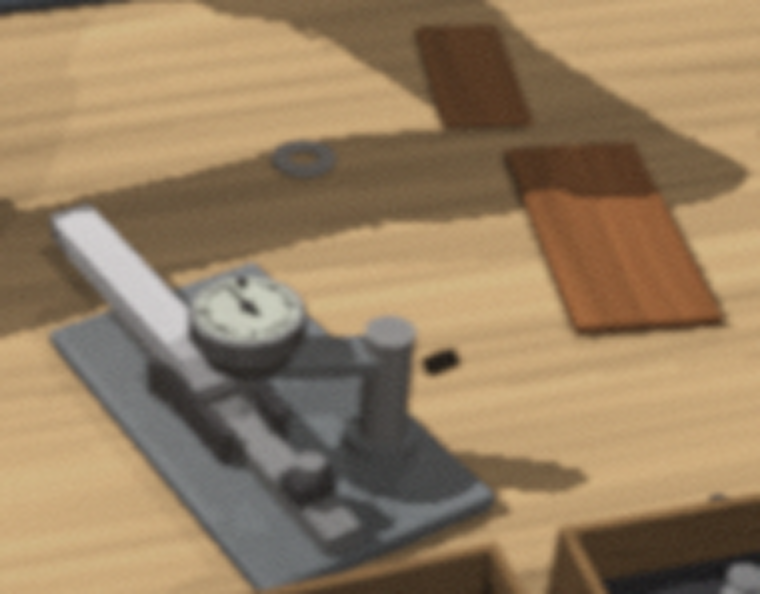

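View pics/c2.png

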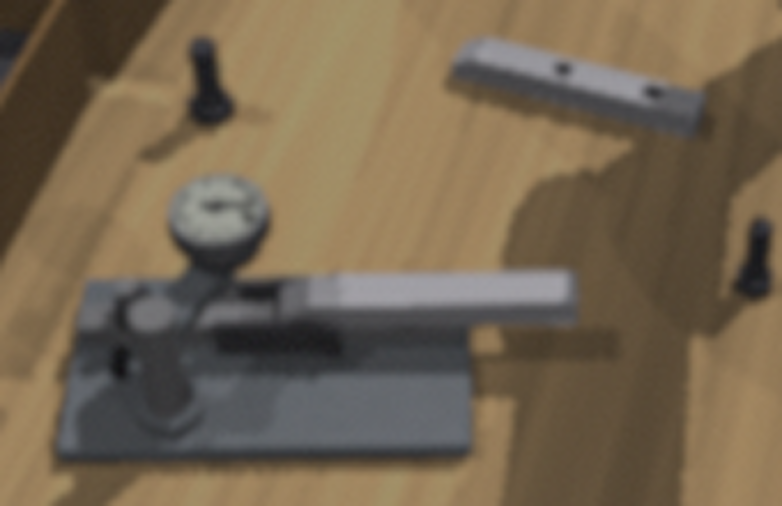

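View pics/c3.png

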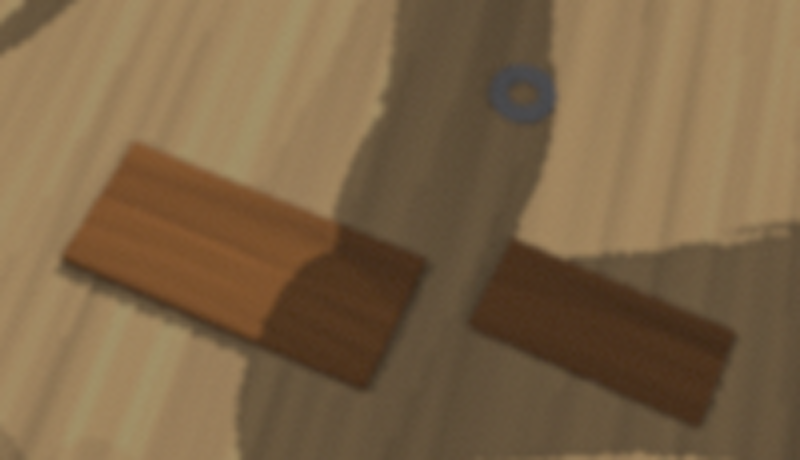

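View pics/c4.png

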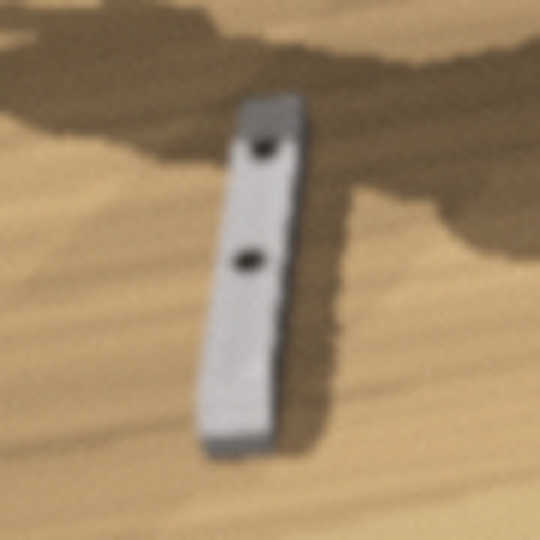

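```bash
python3 - <<'E'
from h import *
s=load("side0"); c=load("scene0")
def sd(pts,ox,oy,k,z,d): return plane(d,[(ox+(x+.5)/k-.5,oy+(y+.5)/k-.5) for x,y in pts],z).round(4)
print("board side\n",sd([(135,142),(428,262),(368,388),(65,259)],150,230,4,.01,s))
def sc(pts,z,ox=205,oy=145,kx=4,ky=3.6): return plane(c,[(ox+(x+.5)/kx-.5,oy+(y+.5)/ky-.5) for x,y in pts],z).round(4)
print("board scene\n",sc([(504,150),(635,143),(722,320),(578,330)],.01))
print("small board side",sd([(513,240),(735,335),(698,427),(472,322)],150,230,4,.01,s))
print("master side rear corners, bevel corners\n",sd([(573,270),(575,304),(308,281),(305,305)],140,125,4.6,.05,s))
print("master scene rear\n",sc([(52,215),(95,206)],.05))
print("base side near edge\n",sd([(60,455),(470,450)],140,125,4.6,.014,s))
print("base scene \n",sc([(52,338),(262,265),(493,495),(262,590)],.014))
print("dial side/scene",sd([(219,213)],140,125,4.6,.121,s),sc([(248,312)],.121))
print("part side top",sd([(485,40),(703,97),(695,130),(453,70),(447,82)],140,125,4.6,.022,s))
print("part scene",plane(c,[(90+x/6,200+y/6) for x,y in [(245,95),(305,95),(298,140),(235,138),(200,438),(272,435),(263,148),(248,260)]],.022).round(4))
print("part side holes",sd([(563,69),(655,92)],140,125,4.6,.022,s))
E
```

```text
board side
 [[0.6007 0.2226 0.01  ]
 [0.4041 0.2548 0.01  ]
 [0.4171 0.3399 0.01  ]
 [0.6119 0.3101 0.01  ]]
board scene
 [[0.4083 0.2516 0.01  ]
 [0.4217 0.3417 0.01  ]
 [0.6193 0.3086 0.01  ]
 [0.6064 0.2215 0.01  ]]
small board side [[0.3588 0.2276 0.01  ]
 [0.2222 0.2551 0.01  ]
 [0.2346 0.3153 0.01  ]
 [0.3702 0.2856 0.01  ]]
master side rear corners, bevel corners
 [[ 0.4645 -0.0652  0.05  ]
 [ 0.4568 -0.0383  0.05  ]
 [ 0.6173 -0.0146  0.05  ]
 [ 0.6127  0.0045  0.05  ]]
master scene rear
 [[ 0.4627 -0.0618  0.05  ]
 [ 0.4593 -0.0349  0.05  ]]
base side near edge
 [[0.7263 0.1242 0.014 ]
 [0.4956 0.0576 0.014 ]]
base scene 
 [[ 0.543  -0.0776  0.014 ]
 [ 0.5019  0.0585  0.014 ]
 [ 0.731   0.1214  0.014 ]
 [ 0.768  -0.0122  0.014 ]]
dial side/scene [[0.6578 0.0095 0.121 ]] [[0.6628 0.0073 0.121 ]]
part side top [[ 0.5825 -0.2925  0.022 ]
 [ 0.422  -0.2731  0.022 ]
 [ 0.4209 -0.2387  0.022 ]
 [ 0.5954 -0.2555  0.022 ]
 [ 0.596  -0.2423  0.022 ]]
part scene [[ 0.4204 -0.2735  0.022 ]
 [ 0.4263 -0.249   0.022 ]
 [ 0.4546 -0.2526  0.022 ]
 [ 0.4472 -0.2779  0.022 ]
 [ 0.6122 -0.2928  0.022 ]
 [ 0.6164 -0.2672  0.022 ]
 [ 0.4562 -0.2668  0.022 ]
 [ 0.5218 -0.2739  0.022 ]]
part side holes [[ 0.5217 -0.2764  0.022 ]
 [ 0.4549 -0.2695  0.022 ]]
```

Boards: big one at scene (358,210) measures about 200 x 90 mm with centre near (0.511, 0.282). The small one at scene (323,166) is about 139 x 61 mm, so the big one is the rest board. Only one bar has holes: the spacer at scene (132,245). It appears to point its nose toward +x. The comparator is at about (0.660, 0.0085) with a yaw of about 16°. I'll move to hover over the master's tail.

```bash
python3 -m inch '{"fingers":[100,100,100,100,100,100,100,100,100,100],"delta_pos":[[0.017,0.038,-0.002],[0.017,0.038,-0.002],[0.017,0.038,-0.002],[0.017,0.038,-0.002],[0.017,0.038,-0.002],[0.017,0.038,-0.002],[0.017,0.038,-0.002],[0.017,0.038,-0.002],[0.017,0.038,-0.002],[0.017,0.038,-0.002]],"dr":[[0,0,-0.55],[0,0,0],[0,0,0],[0,0,0],[0,0,0],[0,0,0],[0,0,0],[0,0,0],[0,0,0],[0,0,0]]}' 30; python3 -c "
from h import *
s=bot.state();print(s)"
```

```text
clock: 0.98
eef_pos: [0.3857, -0.2578, 0.2073]
eef_rot: [0.0, 0.991, 0.132, -0.003]
wrist_force: [1.4, 0.4, -0.5]
width: 0.0856
{'clock': 0.9833, 'joint_pos': array([ 0.50942519,  0.29495058, -0.03158582,  2.00255158,  0.01700986,
        0.84857038, -0.83844325]), 'qd': array([-0.92589038, -0.11738853, -0.18359538,  0.25951755,  0.05893655,
       -0.14776257, -1.13345711]), 'tau': array([ 8.61982137e+00, -5.05434108e+01,  2.00758517e+00, -2.28790784e+01,
       -3.08368122e-02,  6.13024458e-01,  2.48589724e+00]), 'eef_pos': array([ 0.38570235, -0.25778101,  0.20727601]), 'eef_rot': array([ 2.41473702e-04,  9.91267649e-01,  1.31835817e-01, -2.77607178e-03]), 'wrist_force': array([ 1.355489  ,  0.39248639, -0.5330721 ]), 'torque': array([-0.0310514 , -0.04915068,  0.02238731]), 'width': 0.08557764334141373}
```

```bash
python3 -m inch '{"fingers":[100,100,100,100,100,100,100,100,100,100],"delta_pos":[[0.018,0.038,-0.001],[0.018,0.038,-0.001],[0.018,0.038,-0.001],[0.018,0.036,-0.001],[0.016,0.033,-0.001],[0.008,0.018,0],[0,0,0],[0,0,0],[0,0,0],[0,0,0]],"dr":[[0,0,0],[0,0,0],[0,0,0],[0,0,0],[0,0,0],[0,0,0],[0,0,0],[0,0,0],[0,0,0],[0,0,0]]}'; python3 -c "
from h import *
s=bot.state();print(s['eef_rot'],s['eef_pos'],bot.state()['wrist_force'])
snap('wrist','w1.png');snap('scene','sc1.png')"
```

```text
clock: 1.82
eef_pos: [0.4828, -0.0432, 0.2019]
eef_rot: [-0.001, 0.99, 0.138, -0.002]
wrist_force: [0.3, 0.3, -0.2]
width: 0.0851
[-0.00113743  0.99040426  0.13817982 -0.00210888] [ 0.48277713 -0.04322257  0.20189319] [ 0.29727291  0.30156036 -0.20235605]
```

View pics/w1.png

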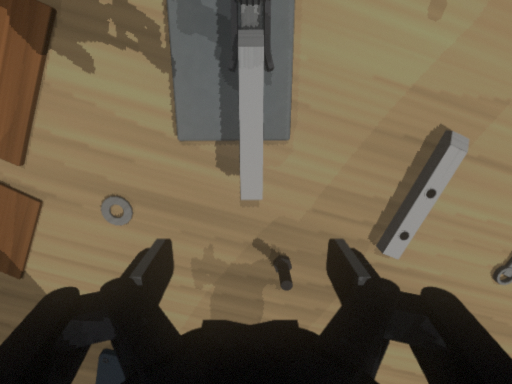

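The wrist view shows the master's top from (251,199) at its rear to the bevel edge near (251,45). The spacer's bevelled end is at (457,140), away from the robot, and its holes are at (431,193) and (405,236). I'll measure precisely.

```bash
python3 - <<'E'
from h import *
import math
d=load("w1"); p=d["pix"].astype(int)
g=p.min(2); 
for (x0,x1,y0,y1,z) in [(225,280,45,205,.05),(370,475,125,262,.022)]:
    m=((p.max(2)-p.min(2)<25)&(g>120)).astype(np.uint8); mm=np.zeros_like(m); mm[y0:y1,x0:x1]=m[y0:y1,x0:x1]
    cs,_=cv2.findContours(mm,0,2); c=max(cs,key=cv2.contourArea)
    P=plane(d,c.reshape(-1,2)+0.0,z)[:,:2]
    (cx,cy),(w,h),a=cv2.minAreaRect((P*1000).astype(np.float32)); print(cv2.boundingRect(c),round(cx,1),round(cy,1),round(w,1),round(h,1),round(a,2))
    print(cv2.boxPoints(((cx,cy),(w,h),a)).round(1).tolist())
# base rear corners, dial not visible
print(plane(d,[(180,139),(290,139)],.014).round(4))
q=d["T"]; print(q.round(3).tolist())
E
python3 -c "
import cv2
a=cv2.imread('pics/w1.png');cv2.imwrite('pics/w1c.png',cv2.resize(a[0:210,150:310],None,fx=3.7,fy=2.8,interpolation=2))"
```

```text
(239, 47, 25, 153) 536.0 -29.2 161.9 25.6 16.22
[[454.70001220703125, -39.5], [461.79998779296875, -64.0999984741211], [617.2999877929688, -18.899999618530273], [610.0999755859375, 5.699999809265137]]
(383, 132, 86, 127) 510.0 -275.0 30.0 178.6 85.55
[[419.79998779296875, -283.0], [597.7999877929688, -296.8999938964844], [600.0999755859375, -267.0], [422.1000061035156, -253.10000610351562]]
[[ 0.4977  0.0513  0.014 ]
 [ 0.5352 -0.0799  0.014 ]]
[[0.275, 0.917, 0.289, 0.556], [-0.961, 0.263, 0.08, -0.023], [-0.002, -0.3, 0.954, 0.346], [0.0, 0.0, 0.0, 1.0]]
```

View pics/w1c.png

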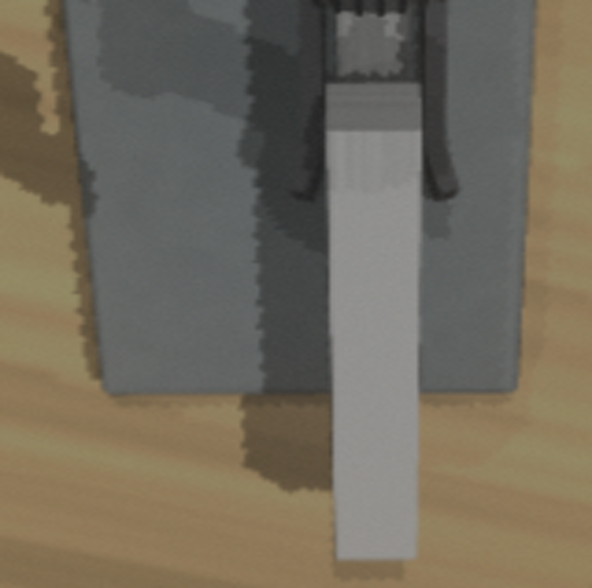

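```bash
python3 -m inch '{"fingers":[100,100,100,100,100,60,40,40,40,40],"delta_pos":[[0.004,0,-0.03],[0,0,-0.038],[0,0,-0.038],[0,0,-0.035],[0,0,-0.02],[0,0,-0.008],[0,0,0],[0,0,0],[0,0,0],[0,0,0]],"dr":[[0,0,0.05],[0,0,0],[0,0,0],[0,0,0],[0,0,0],[0,0,0],[0,0,0],[0,0,0],[0,0,0],[0,0,0]]}' 30; python3 -c "
from h import *
s=bot.state();print(s['eef_rot'],s['eef_pos'],s['wrist_force'],s['clock'])"
```

```text
clock: 2.75
eef_pos: [0.4871, -0.055, 0.0305]
eef_rot: [0.001, 0.991, 0.131, 0.002]
wrist_force: [-0.3, 0.2, 0.7]
width: 0.034
[0.00141665 0.9913404  0.13128653 0.00246101] [ 0.48706172 -0.05502765  0.03051503] [-0.2869437   0.17353174  0.71178911] 2.75
```

```bash
python3 -c "
from h import *
snap('wrist','w2.png');snap('side','s2.png')
a=cv2.imread('pics/w2.png');b=cv2.imread('pics/s2.png')[120:250,130:330]
cv2.imwrite('pics/m2.png',np.hstack([cv2.resize(a,(400,300)),cv2.resize(b,(400,300))]))
s=bot.state();print(s['eef_rot'],s['eef_pos'],s['wrist_force'],s['width'])"
```

```text
[0.00147567 0.99132437 0.13139986 0.00280988] [ 0.48730251 -0.05490076  0.03068624] [ 0.98417776 -0.14531572  1.27020961] 0.03418978241961936
```

View pics/m2.png

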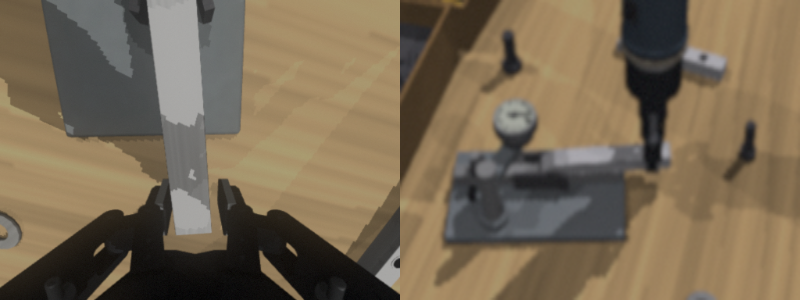

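The tail was nudged slightly toward -y because the tool drifted during descent. The bar is still between the pads, so I'll recentre and then grip.

```bash
python3 -m inch '{"fingers":[40,40,40,40,40,40,0,0,0,0],"delta_pos":[[0,0.004,-0.002],[0,0.004,-0.002],[0,0.003,-0.002],[0,0,-0.001],[0,0,0],[0,0,0],[0,0,0],[0,0,0],[0,0,0],[0,0,0]],"dr":[[0,0,0.1],[0,0,0.1],[0,0,0],[0,0,0],[0,0,0],[0,0,0],[0,0,0],[0,0,0],[0,0,0],[0,0,0]]}' 30; python3 -c "
from h import *
s=bot.state();print(s['eef_rot'],s['eef_pos'],s['wrist_force'],s['clock'])"
```

```text
clock: 3.68
eef_pos: [0.489, -0.0422, 0.0253]
eef_rot: [0.002, 0.99, 0.143, 0.005]
wrist_force: [-0.1, 0.1, 1.0]
width: 0.0255
[0.00178773 0.98964949 0.14339926 0.00522826] [ 0.48901715 -0.04223843  0.02528076] [-0.09698877  0.11165478  1.01806125] 3.6833
```

```bash
cat > st.py <<'E'
from h import *
s=bot.state();q=s['eef_rot'];p=s['eef_pos'];f=s['wrist_force']
o=np.array([.660,.0085]);e=np.array([.9602,.2793]);n=np.array([-e[1],e[0]])
w,x,y,z=q
print("yaw",round(np.degrees(2*np.arctan2(y,x)),2),"tilt",round(2*(x*z+w*y),4),round(2*(y*z-w*x),4),"comp xy",((p[:2]-o)@e*1000).round(1),((p[:2]-o)@n*1000).round(1),"z",(p[2]*1e3).round(1),"Fx,Fy,Fz",(f[:2]@e).round(2),(f[:2]@n).round(2),f[2].round(2),"t",s['clock'],"w",s['width'].round(4),"q7",s['joint_pos'][6].round(2))
E
python3 -m inch '{"fingers":[0,0,0,0,0,0,0,0,0,0],"delta_pos":[[0.0038,0.0011,0],[0.0038,0.0011,0],[0.0038,0.0011,0],[0.0038,0.0011,0],[0.0038,0.0011,0],[0.0038,0.0011,0],[0.0038,0.0011,0],[0.0038,0.0011,0],[0.0038,0.0011,0],[0,0,0]],"dr":[[0,0,0],[0,0,0],[0,0,0],[0,0,0],[0,0,0],[0,0,0],[0,0,0],[0,0,0],[0,0,0],[0,0,0]]}'; python3 st.py
```

```text
clock: 4.52
eef_pos: [0.5246, -0.0323, 0.0253]
eef_rot: [0.002, 0.99, 0.143, 0.003]
wrist_force: [0.7, 0.4, 0.4]
width: 0.0254Traceback (most recent call last):
  File "st.py", line 5, in <module>
    print("yaw",round(np.degrees(2*np.arctan2(y,x)),2),"tilt",round(2*(x*z+w*y),4),round(2*(y*z-w*x),4),"comp xy",((p[:2]-o)@e*1000).round(1),((p[:2]-o)@n*1000).round(1),"z",(p[2]*1e3).round(1),"Fx,Fy,Fz",(f[:2]@e).round(2),(f[:2]@n).round(2),f[2].round(2),"t",s['clock'],"w",s['width'].round(4),"q7",s['joint_pos'][6].round(2))
                                                                                                                                                                                                                                                                                    ^^^^^^^^^^^^^^^^
AttributeError: 'float' object has no attribute 'round'
```

```bash
sed -i "s/s\['width'\].round(4)/round(s['width'],4)/" st.py
python3 -m inch '{"fingers":[0,0,0,0,0,0,0,0,0,0],"delta_pos":[[0.0019,0.00055,0],[0.0019,0.00055,0],[0.0019,0.00055,0],[0.0015,0.00045,0],[0.0015,0.00045,0],[0.0015,0.00045,0],[0.0015,0.00045,0],[0.0015,0.00045,0],[0.0015,0.00045,0],[0,0,0]],"dr":[[0,0,0],[0,0,0],[0,0,0],[0,0,0],[0,0,0],[0,0,0],[0,0,0],[0,0,0],[0,0,0],[0,0,0]]}'; python3 st.py
```

```text
clock: 5.35
eef_pos: [0.5271, -0.032, 0.0253]
eef_rot: [0.003, 0.99, 0.141, -0.01]
wrist_force: [0.7, 0.4, 0.7]
width: 0.0254
yaw 16.16 tilt -0.0183 -0.009 comp xy -138.9 -1.8 z 25.3 Fx,Fy,Fz 0.72 0.16 0.74 t 5.35 w 0.0254 q7 -1.43
```

```bash

python3 -m inch '{"fingers":[0,0,0,0,0,0,0,0,0,0],"delta_pos":[[0.0027,0.0008,0],[0.0027,0.0008,0],[0.0027,0.0008,0],[0.0027,0.0008,0],[0.0027,0.0008,0],[0.0027,0.0008,0],[0.0027,0.0008,0],[0.0027,0.0008,0],[0.0027,0.0008,0],[0.0027,0.0008,0]],"dr":[[0.1,-0.15,0],[0.05,-0.15,0],[0.05,-0.15,0],[0,0,0],[0,0,0],[0,0,0],[0,0,0],[0,0,0],[0,0,0],[0,0,0]]}'; python3 st.py
```

```text
clock: 6.18
eef_pos: [0.5394, -0.0287, 0.0251]
eef_rot: [-0.004, 0.99, 0.139, 0.003]
wrist_force: [-4.3, -1.2, 7.0]
width: 0.025
yaw 15.96 tilt 0.005 0.0082 comp xy -126.1 -2.0 z 25.1 Fx,Fy,Fz -4.49 0.08 6.99 t 6.1833 w 0.025 q7 -1.42
```

```bash

python3 -m inch '{"fingers":[0,0,0,0,0,0,0,0,0,0],"delta_pos":[[0.0027,0.0008,0],[0.0027,0.0008,0],[0.0027,0.0008,0],[0.0027,0.0008,0],[0.0027,0.0008,0],[0.0027,0.0008,0],[0.0027,0.0008,0],[0.0027,0.0008,0],[0.0027,0.0008,0],[0.0027,0.0008,0]],"dr":[[0,0,0],[0,0,0],[0,0,0],[0,0,0],[0,0,0],[0,0,0],[0,0,0],[0,0,0],[0,0,0],[0,0,0]]}'; python3 st.py
```

```text
clock: 7.02
eef_pos: [0.56, -0.0226, 0.0251]
eef_rot: [-0.004, 0.99, 0.138, -0.003]
wrist_force: [-5.1, -1.6, 6.5]
width: 0.0253
yaw 15.89 tilt -0.0066 0.0071 comp xy -104.7 -1.9 z 25.1 Fx,Fy,Fz -5.34 -0.08 6.48 t 7.0167 w 0.0253 q7 -1.42
```

```bash

python3 -m inch '{"fingers":[0,0,0,0,0,0,0,0,0,0],"delta_pos":[[0.0024,0.0007,0],[0.0024,0.0007,0],[0.0024,0.0007,0],[0.0024,0.0007,0],[0.0024,0.0007,0],[0.0024,0.0007,0],[0.0024,0.0007,0],[0.0024,0.0007,0],[0.0024,0.0007,0],[0.0024,0.0007,0]],"dr":[[0,0,0],[0,0,0],[0,0,0],[0,0,0],[0,0,0],[0,0,0],[0,0,0],[0,0,0],[0,0,0],[0,0,0]]}'; python3 st.py
```

```text
clock: 7.85
eef_pos: [0.5634, -0.0216, 0.0249]
eef_rot: [-0.003, 0.99, 0.137, -0.022]
wrist_force: [-11.3, -2.9, 11.8]
width: 0.0258
yaw 15.75 tilt -0.044 0.0005 comp xy -101.1 -1.9 z 24.9 Fx,Fy,Fz -11.68 0.43 11.82 t 7.85 w 0.0258 q7 -1.43
```

```bash

python3 -m inch '{"fingers":[0,0,0,40,50,60,60,60,60,60],"delta_pos":[[0.001,0.0003,0],[0,0,0],[0,0,0],[0,0,0],[0,0,0],[0,0,0],[0,0,0],[0,0,0],[0,0,0],[0,0,0]],"dr":[[0,0,0],[0,0,0],[0,0,0],[0,0,0],[0,0,0],[0,0,0],[0,-0.3,0],[0,-0.2,0],[0,0,0],[0,0,0]]}'; python3 st.py; python3 -c "
from h import *
snap('wrist','w3.png');snap('side','s3.png');snap('scene','sc3.png')
a=cv2.imread('pics/w3.png');b=cv2.imread('pics/s3.png')[125:235,140:310]
cv2.imwrite('pics/m3.png',np.vstack([cv2.resize(a,(388,291)),cv2.resize(b,(450,291))[:,:388]]) if 0 else np.hstack([cv2.resize(a,(350,262)),cv2.resize(b,(450,291))[:262]]))"
```

```text
clock: 8.68
eef_pos: [0.5661, -0.0206, 0.0243]
eef_rot: [-0.0, 0.991, 0.137, 0.006]
wrist_force: [0.3, 0.1, 0.8]
width: 0.051
yaw 15.79 tilt 0.0124 0.0021 comp xy -98.3 -1.7 z 24.3 Fx,Fy,Fz 0.27 0.04 0.77 t 8.6833 w 0.051 q7 -1.43
```

View pics/m3.png

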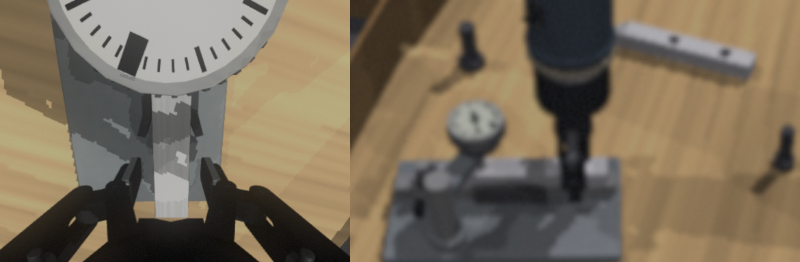

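Home contact looks likely, since the force rose from 5 to 11.7 N as the motion stopped. The tool had tilted, so I'll re-grip upright and push lightly once more to check.

```bash

python3 -m inch '{"fingers":[0,0,0,0,0,0,0,0,0,0],"delta_pos":[[0,0,0],[0,0,0],[0,0,0],[0,0,0],[0,0,0],[0,0,0],[0.002,0.0006,0],[0.0022,0.0006,0],[0.0022,0.0006,0],[0.0022,0.0006,0]],"dr":[[0,-0.0,0],[0,0,0],[0,0,0],[0,0,0],[0,0,0],[0,0,0],[0,-0.05,0],[0,-0.05,0],[0,-0.05,0],[0,-0.05,0]]}'; python3 st.py
```

```text
clock: 9.67
eef_pos: [0.5669, -0.0206, 0.0243]
eef_rot: [0.002, 0.991, 0.137, 0.009]
wrist_force: [-7.3, -1.1, 9.6]
width: 0.0256
yaw 15.7 tilt 0.0176 -0.0012 comp xy -97.5 -1.9 z 24.3 Fx,Fy,Fz -7.33 0.95 9.57 t 9.6667 w 0.0256 q7 -1.44
```

```bash

python3 -m inch '{"fingers":[0,0,0,0,0,0,0,0,0,0],"delta_pos":[[0.0027,0.0008,0],[0.0027,0.0008,0],[0.0027,0.0008,0],[0.0027,0.0008,0],[0.0027,0.0008,0],[0.0027,0.0008,0],[0.0027,0.0008,0],[0.0027,0.0008,0],[0.0027,0.0008,0],[0.0027,0.0008,0]],"dr":[[0,-0.05,0],[0,-0.05,0],[0,-0.05,0],[0,-0.05,0],[0,-0.05,0],[0,-0.05,0],[0,-0.05,0],[0,-0.05,0],[0,-0.05,0],[0,-0.05,0]]}'; python3 st.py
```

```text
clock: 10.5
eef_pos: [0.567, -0.0206, 0.0244]
eef_rot: [0.008, 0.991, 0.136, 0.011]
wrist_force: [-9.0, -1.8, 11.6]
width: 0.0257
yaw 15.6 tilt 0.0233 -0.0132 comp xy -97.5 -2.0 z 24.4 Fx,Fy,Fz -9.13 0.83 11.56 t 10.5 w 0.0257 q7 -1.45
```

```bash

python3 -m inch '{"fingers":[0,0,45,60,80,80,80,80,80,80],"delta_pos":[[0.001,0.0003,0],[0,0,0],[0,0,0],[0,0,0],[0,0,0],[0,0,0.01],[0,0,0.03],[0,0,0.035],[0,0,0.03],[0,0,0]],"dr":[[0,0,0],[0,0,0],[0,0,0],[0,0,0],[0,0,0],[0,-0.1,0],[0.1,-0.1,0],[0,0,0],[0,0,0],[0,0,0]]}'; python3 st.py; python3 -c "
from h import *
snap('wrist','w4.png');snap('side','s4.png');snap('scene','sc4.png')"
```

```text
clock: 11.33
eef_pos: [0.5663, -0.02, 0.1335]
eef_rot: [0.004, 0.99, 0.136, 0.021]
wrist_force: [0.0, 0.0, -0.2]
width: 0.0686
yaw 15.61 tilt 0.0435 -0.0022 comp xy -98.0 -1.2 z 133.5 Fx,Fy,Fz 0.04 0.02 -0.23 t 11.3333 w 0.0686 q7 -1.42
```

View pics/w4.png

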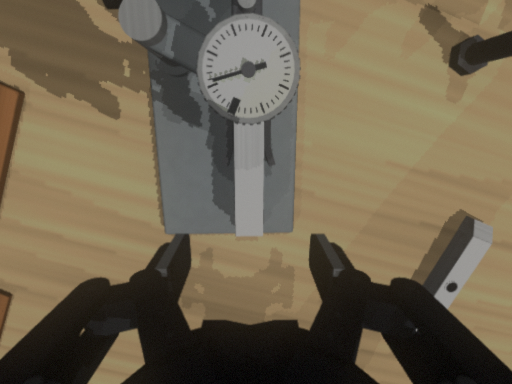

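Wrist view: dial centre about (248,69), the pointer's long end at (213,80), and the broad zero mark at (234,105). Measuring these.

```bash
cat > dial.py <<'E'
from h import *
import sys
f,u0,v0=sys.argv[1],int(sys.argv[2]),int(sys.argv[3])
d=load(f); p=d["pix"]; z=.120
K=8
# rectify the dial-face plane to a metric top view in comparator axes
c0=plane(d,[(u0,v0)],z)[0]; th=np.radians(16.0); e=np.array([np.cos(th),np.sin(th)]); n=np.array([-e[1],e[0]])
S=320; r=np.arange(-S//2,S//2)/4.0/1000  # 0.25 mm/px
# image: row down = -x comp ; col right = -y comp
X,Y=np.meshgrid(-r,-r)  # Y rows -> x comp ; X cols-> y comp
P=np.zeros((S*S,3)); xy=c0[:2]+Y.reshape(-1,1)*e+X.reshape(-1,1)*n
P[:,:2]=xy; P[:,2]=z
uv=proj(d,P).astype(np.float32)
im=cv2.remap(p[:,:,::-1].copy(),uv[:,0].reshape(S,S),uv[:,1].reshape(S,S),cv2.INTER_CUBIC)
cv2.imwrite("pics/%s_dial.png"%f,cv2.resize(im,None,fx=1.8,fy=1.8))
g=cv2.cvtColor(im,cv2.COLOR_BGR2GRAY); m=cv2.inRange(im,(120,120,120),(255,255,255)); m=cv2.morphologyEx(m,cv2.MORPH_CLOSE,np.ones((35,35)))
cs,_=cv2.findContours(m,0,2); c=max(cs,key=cv2.contourArea); 
(ex,ey),(a,b),_=cv2.fitEllipse(cv2.convexHull(c)); print("face ellipse px(.25mm)",round(ex,1),round(ey,1),round(a,1),round(b,1))
ctr=c0[:2]+(-(ey-S/2)/4000)*e+(-(ex-S/2)/4000)*n; print("dial centre world",ctr.round(4))
dk=cv2.inRange(g,0,80)
for r0,r1 in [(15,17),(17,19),(19,21)]:
    yy,xx=np.mgrid[:S,:S]; rr=np.hypot(xx-ex,yy-ey)/4; an=np.degrees(np.arctan2(-(xx-ex),(yy-ey)))%360 # clockwise from -x (down): down->left
    ring=((rr>r0)&(rr<r1)&(dk>0)).astype(np.uint8); k,l,st,_=cv2.connectedComponentsWithStats(ring)
    out=[]
    for i in range(1,k):
        if st[i,4]>12:
            a_=np.radians(an[l==i]); out.append((int(st[i,4]),round(float(np.degrees(np.angle(np.exp(1j*a_).mean()))),1)))
    print(r0,r1,sorted(out,reverse=True)[:6])
E
python3 dial.py w4 248 69
```

```text
face ellipse px(.25mm) 158.6 170.7 207.3 303.7
dial centre world [0.6581 0.0067]
15 17 [(129, 26.1), (52, 83.5)]
17 19 [(133, 25.7), (54, 82.6), (16, -24.9)]
19 21 [(136, 25.7), (31, 82.4), (28, -72.9), (27, 74.6), (22, -24.5)]
```

```bash
sleep 1; ls pics | tail -3
```

```text
w4_dial.png
wrist0.npz
wrist0.png
```

View pics/w4_dial.png

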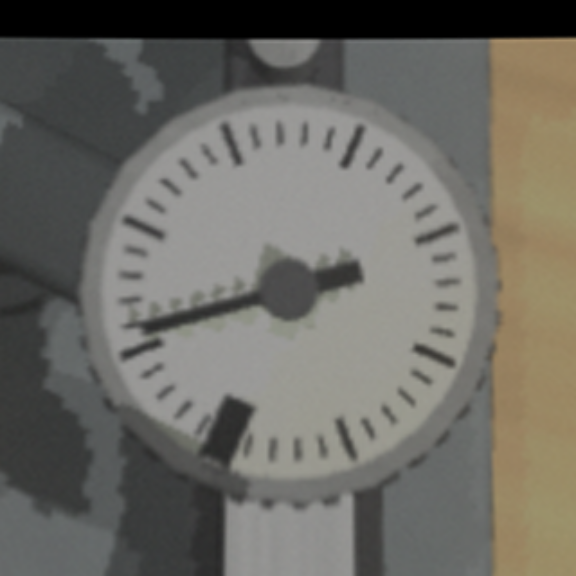

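```bash
python3 - <<'E'
from h import *
d=load("w4")
print(plane(d,[(248,69)],.120).round(4), d["T"][:3,3].round(4))
for f,ox,oy,b in [("s4",0,0,0),("sc4",0,0,0)]:
    a=load(f)["pix"][:,:,::-1]; 
    u=proj(load(f),[[.660,.0067,.121]])[0]; print(f,u.round(1)); x,y=u.astype(int); cv2.imwrite("pics/%s_c.png"%f,cv2.resize(a[y-25:y+25,x-30:x+30],None,fx=6,fy=6,interpolation=2))
A=cv2.imread("pics/s4_c.png");B=cv2.imread("pics/sc4_c.png");cv2.imwrite("pics/m4.png",np.hstack([A,B]))
E
```

```text
[[0.6608 0.0071 0.12  ]] [6.325e-01 6.000e-04 2.809e-01]
s4 [186.8 170. ]
sc4 [266.  230.5]
```

```bash
sleep 0.5
```

```text
(no output)
```

View pics/m4.png

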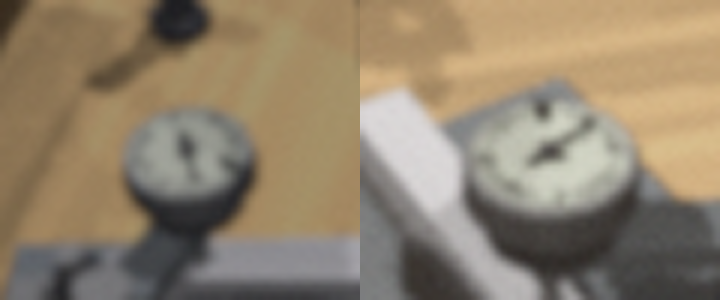

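```bash

python3 -m inch '{"fingers":[100,100,100,100,100,100,100,100,100,100],"delta_pos":[[0,0,0.012],[0.02,0.006,0.004],[0.024,0.007,0],[0.024,0.007,0],[0.018,0.005,0],[0.004,0.001,0],[0,0,0],[0,0,-0.01],[0,0,-0.01],[0,0,0]],"dr":[[0,0.2,0],[0,0.2,0],[0,0,0],[0,0,0],[0,0,0],[0,0,0],[0,0,0],[0,0,0],[0,0,0],[0,0,0]]}'; python3 st.py
```

```text
clock: 12.32
eef_pos: [0.6465, 0.0056, 0.1107]
eef_rot: [0.0, 0.991, 0.136, -0.015]
wrist_force: [-0.5, -1.0, 0.1]
width: 0.0855
yaw 15.6 tilt -0.0293 -0.0049 comp xy -13.8 1.0 z 110.7 Fx,Fy,Fz -0.75 -0.79 0.12 t 12.3167 w 0.0855 q7 -1.44
```

```bash

python3 -m inch '{"fingers":[100,100,100,100,100,0,0,0,0,0],"delta_pos":[[0.007,0.001,-0.004],[0.006,0.001,-0.004],[0,0,-0.002],[0,0,0],[0,0,0],[0,0,0],[0,0,0],[0,0,0],[0,0,0],[0,0,0]],"dr":[[0,-0.12,0],[0,-0.1,0],[0,0,0],[0,0,0],[0,0,0],[0,0,0],[0,0,0],[0,0,0],[0,0,0],[0,0,0]]}' 40; python3 st.py
```

```text
clock: 13.15
eef_pos: [0.6585, 0.0064, 0.0997]
eef_rot: [0.002, 0.991, 0.135, -0.003]
wrist_force: [1.2, -0.1, -3.4]
width: 0.0565
yaw 15.52 tilt -0.0056 -0.0056 comp xy -2.1 -1.6 z 99.7 Fx,Fy,Fz 1.09 -0.43 -3.42 t 13.15 w 0.0565 q7 -1.45
```

```bash

python3 -m inch '{"fingers":[0,0,0,0,0,0,0,0,0,0],"delta_pos":[[0,0,0],[0,0,0],[0,0,0],[0,0,0],[0,0,0],[0,0,0],[0,0,0],[0,0,0],[0,0,0],[0,0,0]],"dr":[[0,0,-0.8],[0,0,-1],[0,0,-1],[0,0,-1],[0,0,-1],[0,0,-1],[0,0,-1],[0,0,-0.6],[0,0,0],[0,0,0]]}'; python3 st.py
```

```text
clock: 13.98
eef_pos: [0.6587, 0.0077, 0.0997]
eef_rot: [0.0, 0.964, -0.266, -0.003]
wrist_force: [0.6, -0.5, -0.5]
width: 0.0568
yaw -30.81 tilt -0.0063 0.0011 comp xy -1.5 -0.4 z 99.7 Fx,Fy,Fz 0.49 -0.62 -0.53 t 13.9833 w 0.0568 q7 -2.08
```

```bash

python3 -m inch '{"fingers":[0,0,0,0,0,0,0,0,0,0],"delta_pos":[[0,0,0],[0,0,0],[0,0,0],[0,0,0],[0,0,0],[0,0,0],[0,0,0],[0,0,0],[0,0,0],[0,0,0]],"dr":[[0,0,-0.5],[0,0,-0.45],[0,0,0],[0,0,0],[0,0,0],[0,0,0],[0,0,0],[0,0,0],[0,0,0],[0,0,0]]}'; python3 st.py;  python3 -c "
from h import *
snap('wrist','w5.png');snap('scene','sc5.png')
a=cv2.imread('pics/w5.png');b=cv2.imread('pics/sc5.png')[180:280,200:330]
cv2.imwrite('pics/m5.png',np.hstack([cv2.resize(a,(400,300)),cv2.resize(b,(400,300))]))"
```

```text
clock: 14.82
eef_pos: [0.6587, 0.0079, 0.0996]
eef_rot: [-0.0, 0.952, -0.306, -0.003]
wrist_force: [0.8, -0.2, -0.8]
width: 0.0565
yaw -35.69 tilt -0.0061 0.0027 comp xy -1.4 -0.2 z 99.6 Fx,Fy,Fz 0.72 -0.47 -0.8 t 14.8167 w 0.0565 q7 -2.14
```

View pics/m5.png

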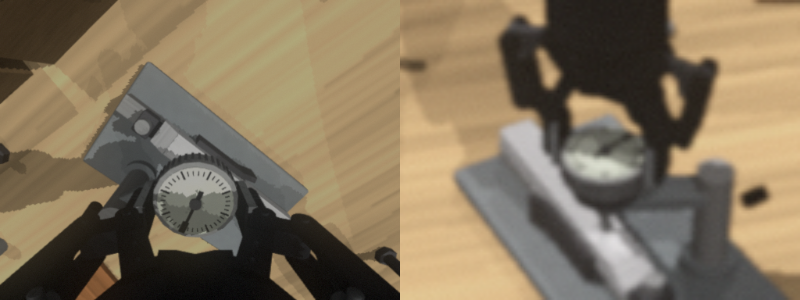

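```bash
python3 dial.py w5 250 260; python3 -c "
import cv2
a=cv2.imread('pics/w5.png');cv2.imwrite('pics/w5c.png',cv2.resize(a[200:310,190:310],None,fx=5.4,fy=5.4,interpolation=2))"
```

```text
face ellipse px(.25mm) 150.3 188.5 226.0 438.8
dial centre world [0.6501 0.0084]
15 17 [(206, 97.9), (55, 35.7), (55, -30.3), (46, -17.7), (38, 49.0), (36, 61.5)]
17 19 [(245, 94.5), (53, 4.2), (49, -29.1), (33, -53.1), (29, 73.0), (27, 34.8)]
19 21 [(361, -6.2), (231, 96.3), (30, -81.7), (28, 114.4), (25, -62.2), (23, -72.1)]
```

```bash
sleep 0.5
```

```text
(no output)
```

View pics/w5c.png

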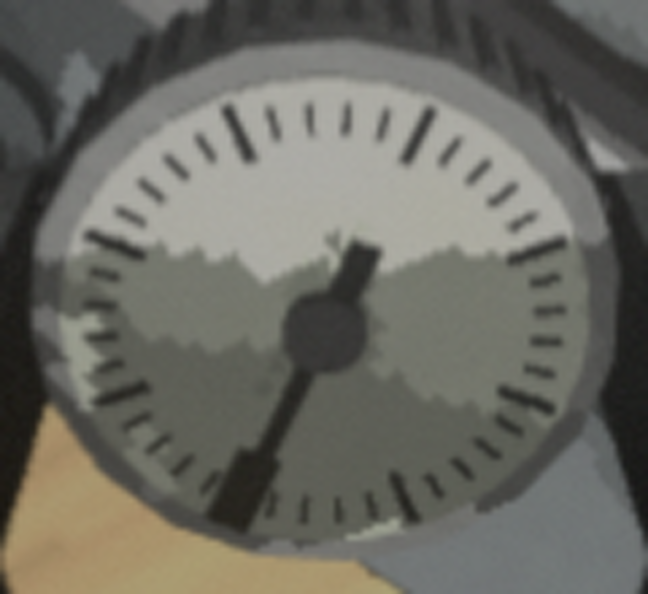

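View pics/w5_dial.png

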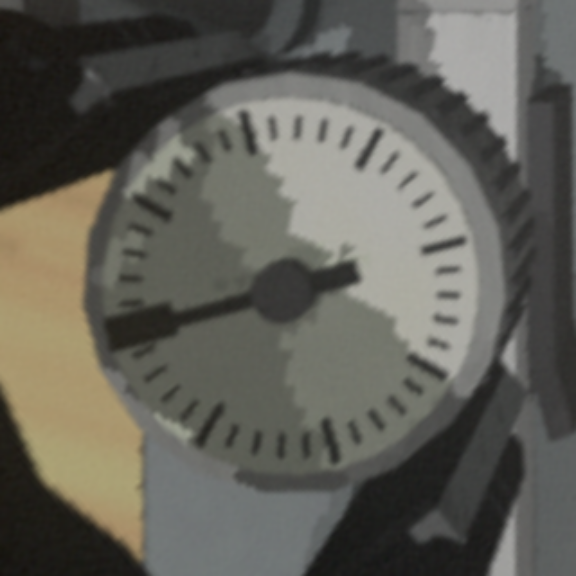

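```bash
cat > ang.py <<'E'
from h import *
import sys
# args: rectified dial image name, approx hub px in 576 img, pointer angle guess, mark guess
f,hx,hy,pg,mg=sys.argv[1],*map(float,sys.argv[2:6])
im=cv2.imread("pics/%s_dial.png"%f,0); g=im.astype(float); k=7.2
S=im.shape[0]; yy,xx=np.mgrid[:S,:S]
loc=cv2.morphologyEx(im,cv2.MORPH_CLOSE,np.ones((41,41)))
dark=(loc.astype(float)-g)
def polar(cx,cy): return np.hypot(xx-cx,yy-cy)/k, np.degrees(np.arctan2(-(xx-cx),(yy-cy)))
# hub: dark disk
rr,an=polar(hx,hy); 
hub=((dark>45)&(rr<4.0)); ker=cv2.morphologyEx(((dark>45)&(rr<8)).astype(np.uint8),cv2.MORPH_OPEN,cv2.getStructuringElement(2,(35,35)))
c=np.argwhere(ker>0).mean(0); print("hub",c[::-1].round(1)); hx,hy=c[1],c[0]
rr,an=polar(hx,hy); df=lambda a,b:(a-b+180)%360-180
w=np.where((rr>6)&(rr<float(sys.argv[6]) )&(abs(df(an,pg))<10)&(dark>40),dark,0); print("pointer",round(pg+(df(an,pg)*w).sum()/w.sum(),2), int((w>0).sum()))
# face centre from ticks: ring of ticks fitted as circle
r0,a0=polar(float(sys.argv[7]),float(sys.argv[8]))
t=((dark>30)&(r0>19)&(r0<22.6)&(abs(df(a0,mg))>12)).astype(np.uint8)
n,l,st,ce=cv2.connectedComponentsWithStats(t); P=np.array([ce[i] for i in range(1,n) if 15<st[i,4]<150])
A=np.c_[P,np.ones(len(P))]; sol=None; Q=P
for _ in range(4):
    A=np.c_[2*Q,np.ones(len(Q))]; s=np.linalg.lstsq(A,(Q**2).sum(1),rcond=None)[0]; R=np.sqrt(s[2]+s[0]**2+s[1]**2); res=abs(np.hypot(*(Q-s[:2]).T)-R); Q=Q[res<max(4,2*res.std())]
print("face centre",s[:2].round(1),"R mm",round(R/k,2),len(Q),res.std().round(2))
rr,an=polar(s[0],s[1]); w=np.where((rr>18.5)&(rr<23)&(abs(df(an,mg))<9)&(dark>40),dark,0); print("mark",round(mg+(df(an,mg)*w).sum()/w.sum(),2),int((w>0).sum()))
E
python3 ang.py w4 288 290 75 23 19 288 290; python3 ang.py w5 286 291 75 75 14.5 290 287
```

```text
hub [nan nan]
pointer nan 0
face centre [288.1 290.7] R mm 21.56 29 0.28
mark 23.49 1148
hub [nan nan]
pointer nan 0
face centre [288.8 287. ] R mm 21.67 27 0.25
mark 75.01 980ang.py:13: RuntimeWarning: Mean of empty slice.
  c=np.argwhere(ker>0).mean(0); print("hub",c[::-1].round(1)); hx,hy=c[1],c[0]
  ret = um.true_divide(
ang.py:13: RuntimeWarning: Mean of empty slice.
  c=np.argwhere(ker>0).mean(0); print("hub",c[::-1].round(1)); hx,hy=c[1],c[0]
  ret = um.true_divide(
```

```bash
sed -i 's/np.ones((41,41))/np.ones((85,85))/' ang.py
python3 ang.py w4 288 290 75 23 19 288 290; python3 ang.py w5 286 291 75 75 14.5 290 287
```

```text
hub [287.9 288.8]
pointer 74.56 1547
face centre [288.1 290.7] R mm 21.56 29 0.28
mark 23.47 1240
hub [298.3 288.2]
pointer 76.2 780
face centre [288.8 286.9] R mm 21.65 23 0.28
mark 75.03 1082
```

Mark 75.0° against pointer 74.6°, which agrees within measurement error. Releasing and rising.

```bash

python3 -m inch '{"fingers":[50,80,100,100,100,100,100,100,100,100],"delta_pos":[[0,0,0],[0,0,0],[0,0,0],[0,0,0],[0,0,0],[0,0,0.01],[0,0,0.02],[0,0,0.025],[-0.01,-0.003,0.01],[-0.02,-0.006,0]],"dr":[[0,0,0],[0,0,0],[0,0,0],[0,0,0],[0,0,0],[0,0,0],[0,0,0.5],[0,0,1],[0,0,1],[0,0,1]]}'; python3 st.py
```

```text
clock: 15.75
eef_pos: [0.6304, 0.0006, 0.1689]
eef_rot: [0.002, 0.993, -0.121, -0.002]
wrist_force: [-0.6, 1.1, -0.3]
width: 0.0855
yaw -13.95 tilt -0.0049 -0.0024 comp xy -30.6 0.7 z 168.9 Fx,Fy,Fz -0.23 1.2 -0.35 t 15.75 w 0.0855 q7 -1.84
```

```bash

python3 -m inch '{"fingers":[100,100,100,100,100,100,100,100,100,100],"delta_pos":[[-0.02,-0.006,0],[-0.02,-0.006,0],[-0.02,-0.006,0],[-0.012,-0.003,0],[0,0,0],[0,0,0],[0,0,0],[0,0,0],[0,0,0],[0,0,0]],"dr":[[0,0,1],[0,0,1],[0,0,1],[0,0,1],[0,0,0.8],[0,0,0],[0,0,0],[0,0,0],[0,0,0],[0,0,0]]}'; python3 st.py;  python3 -c "
from h import *
snap('wrist','w6.png')"
```

```text
clock: 16.58
eef_pos: [0.5553, -0.0237, 0.1787]
eef_rot: [0.003, 0.99, 0.139, 0.003]
wrist_force: [0.9, -0.2, 0.2]
width: 0.0857
yaw 16.0 tilt 0.0075 -0.0055 comp xy -109.5 -1.7 z 178.7 Fx,Fy,Fz 0.78 -0.44 0.16 t 16.5833 w 0.0857 q7 -1.38
```

View pics/w6.png

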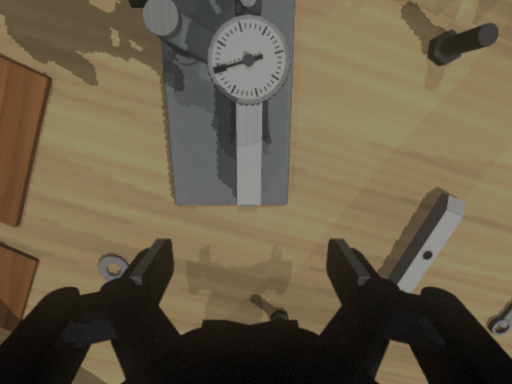

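```bash
python3 dial.py w6 248 60 >/dev/null; python3 ang.py w6 288 288 75 75 14.5 288 288
python3 - <<'E'
from h import *
d=load("w6"); p=d["pix"].astype(int)
m=((p.max(2)-p.min(2)<25)&(p.min(2)>115)).astype(np.uint8); mm=np.zeros_like(m); mm[120:215,225:275]=m[120:215,225:275]
c=max(cv2.findContours(mm,0,2)[0],key=cv2.contourArea); P=plane(d,c.reshape(-1,2)*1.,.05)[:,:2]
r=cv2.minAreaRect((P*1000).astype(np.float32)); print(r, cv2.boxPoints(r).round(1).tolist())
E
```

```text
hub [288.6 286.5]
pointer 74.38 1026
face centre [288.6 288.8] R mm 21.57 30 0.35
mark 75.29 1318
((576.7571411132812, -18.10428810119629), (89.24787902832031, 25.214305877685547), 15.308833122253418) [[530.4000244140625, -17.700000762939453], [537.0, -42.0], [623.0999755859375, -18.5], [616.5, 5.800000190734863]]
```

```bash
sleep .3
```

```text
(no output)
```

View pics/w6_dial.png

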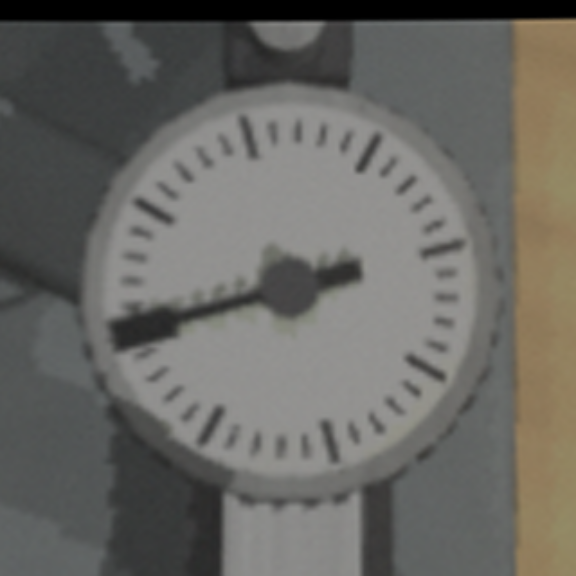

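```bash

python3 -m inch '{"fingers":[100,100,100,100,100,100,100,100,100,100],"delta_pos":[[0.008,0.003,-0.015],[0.003,0,-0.02],[0,0,-0.02],[0,0,-0.02],[0,0,-0.02],[0,0,-0.015],[0,0,0],[0,0,0],[0,0,0],[0,0,0]],"dr":[[0,0.05,0],[0,0,0],[0,0,0],[0,0,0],[0,0,0],[0,0,0],[0,0,0],[0,0,0],[0,0,0],[0,0,0]]}' 40; python3 st.py
```

```text
clock: 17.47
eef_pos: [0.5702, -0.0183, 0.0651]
eef_rot: [0.003, 0.991, 0.137, 0.002]
wrist_force: [0.6, -0.2, -0.3]
width: 0.0855
yaw 15.77 tilt 0.0056 -0.0056 comp xy -93.7 -0.6 z 65.1 Fx,Fy,Fz 0.48 -0.33 -0.35 t 17.4667 w 0.0855 q7 -1.41
```

```bash

python3 -m inch '{"fingers":[100,100,100,100,100,0,0,0,0,0],"delta_pos":[[-0.003,-0.002,-0.015],[0,0,-0.015],[0,0,-0.008],[0,0,0],[0,0,0],[0,0,0],[0,0,0],[0,0,0],[0,0,0],[0,0,0]],"dr":[[0,0,0],[0,0,0],[0,0,0],[0,0,0],[0,0,0],[0,0,0],[0,0,0],[0,0,0],[0,0,0],[0,0,0]]}' 40; python3 st.py
```

```text
clock: 18.3
eef_pos: [0.573, -0.02, 0.0346]
eef_rot: [0.004, 0.991, 0.137, 0.009]
wrist_force: [-8.7, 9.0, 16.0]
width: 0.0256
yaw 15.72 tilt 0.0194 -0.0052 comp xy -91.5 -3.0 z 34.6 Fx,Fy,Fz -5.81 11.12 15.96 t 18.3 w 0.0256 q7 -1.42
```

```bash
python3 -c "
from h import *
snap('wrist','w7.png');snap('side','s7.png')
a=cv2.imread('pics/w7.png');b=cv2.imread('pics/s7.png')[125:235,140:310]
cv2.imwrite('pics/m7.png',np.hstack([cv2.resize(a,(400,300)),cv2.resize(b,(400,300))]))"; python3 st.py
```

```text
yaw 15.75 tilt 0.0194 -0.0049 comp xy -91.5 -2.7 z 34.8 Fx,Fy,Fz -1.86 1.63 7.38 t 18.4 w 0.0254 q7 -1.42
```

View pics/m7.png

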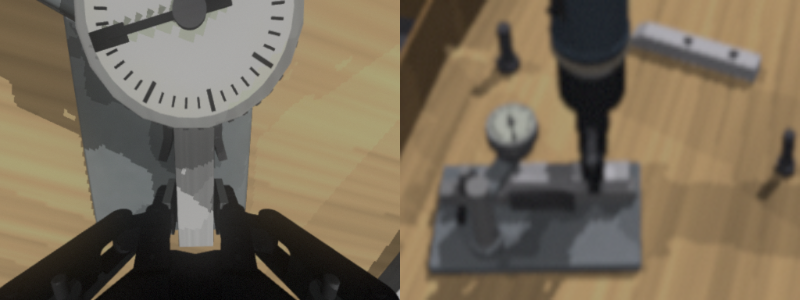

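Master is held again, about 5 mm higher on the bar, and the forces have settled. Drawing it straight back.

```bash

python3 -m inch '{"fingers":[0,0,0,0,0,0,0,0,0,0],"delta_pos":[[-0.005,-0.0015,0],[-0.01,-0.003,0],[-0.0125,-0.0036,0],[-0.0125,-0.0036,0],[-0.0125,-0.0036,0],[-0.0125,-0.0036,0],[-0.0125,-0.0036,0],[-0.0125,-0.0036,0],[-0.0125,-0.0036,0],[-0.0125,-0.0036,0]],"dr":[[0,0,0],[0,0,0],[0,0,0],[0,0,0],[0,0,0],[0,0,0],[0,0,0],[0,0,0],[0,0,0],[0,0,0]]}' 60; python3 st.py
```

```text
clock: 19.23
eef_pos: [0.4499, -0.0545, 0.0347]
eef_rot: [0.004, 0.99, 0.137, 0.01]
wrist_force: [0.9, 0.0, -1.3]
width: 0.0246
yaw 15.79 tilt 0.0215 -0.0043 comp xy -219.4 -1.8 z 34.7 Fx,Fy,Fz 0.83 -0.23 -1.28 t 19.2333 w 0.0246 q7 -1.38
```

```bash

python3 -m inch '{"fingers":[0,0,0,0,0,0,0,0,0,0],"delta_pos":[[0,0,0.02],[0,0,0.03],[0,0.01,0.02],[0.001,0.025,0.005],[0.002,0.03,0],[0.002,0.03,0],[0.002,0.03,0],[0.002,0.03,0],[0.002,0.03,0],[0.002,0.03,0]],"dr":[[0,0,0],[0,0,0],[0,0.1,0],[0,0.1,-0.4],[0,0,-0.8],[0,0,-0.8],[0,0,-0.8],[0,0,-0.8],[0,0,-0.5],[0,0,0]]}'; python3 st.py
```

```text
clock: 20.07
eef_pos: [0.4422, 0.1531, 0.111]
eef_rot: [0.003, 0.995, -0.099, -0.011]
wrist_force: [0.4, 0.5, -2.3]
width: 0.0247
yaw -11.41 tilt -0.0229 -0.0034 comp xy -168.8 199.7 z 111.0 Fx,Fy,Fz 0.51 0.34 -2.29 t 20.0667 w 0.0247 q7 -2.13
```

```bash

python3 -m inch '{"fingers":[0,0,0,0,0,0,0,0,0,0],"delta_pos":[[0.005,0.03,0],[0.005,0.03,0],[0.005,0.03,0],[0.004,0.025,-0.01],[0.001,0.012,-0.02],[0,0,-0.02],[0,0,-0.01],[0,0,0],[0,0,0],[0,0,0]],"dr":[[0,-0.1,0],[0,-0.1,0],[0,0,0.2],[0,0,0],[0,0,0],[0,0,0],[0,0,0],[0,0,0],[0,0,0],[0,0,0]]}'; python3 st.py;  python3 -c "
from h import *
snap('wrist','w8.png')"
```

```text
clock: 20.9
eef_pos: [0.4514, 0.2873, 0.0463]
eef_rot: [0.004, 0.996, -0.085, -0.005]
wrist_force: [0.1, 1.1, -2.2]
width: 0.0247
yaw -9.78 tilt -0.0103 -0.0076 comp xy -122.4 325.9 z 46.3 Fx,Fy,Fz 0.39 1.05 -2.23 t 20.9 w 0.0247 q7 -2.33
```

View pics/w8.png

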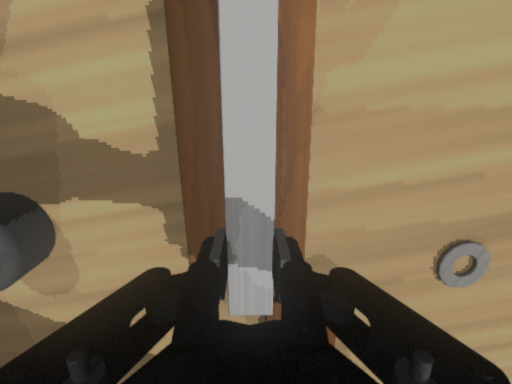

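Wrist view: the bar lies along the board, board edges (167,0)-(190,245) and (317,0)-(305,250), bar edges around (222,100) and (277,100). Computing the offset.

```bash
python3 - <<'E'
from h import *
d=load("w8")
a=np.radians(-9.3); e=np.array([np.cos(a),np.sin(a)]); n=np.array([-e[1],e[0]])
def show(t,uv,z):
    P=plane(d,uv,z); print(t,P[:,:2].round(4).tolist(),"lat",((P[:,:2])@n*1000).round(1),"lon",((P[:,:2])@e*1000).round(1))
show("board L",[(167,2),(189,240)],.01); show("board R",[(317,2),(306,240)],.01)
show("bar L",[(219,2),(227,190)],.0615); show("bar R",[(279,2),(275,190)],.0615); show("bar rear",[(230,315),(273,315)],.0615)
C=np.array([.511,.281]); print("centre lat/lon",C@n*1000,C@e*1000)
s=bot.state()['eef_pos'][:2]; print("tcp",s@n*1000,s@e*1000)
E
```

```text
board L [[0.5939, 0.3115], [0.4403, 0.3351]] lat [403.4 401.9] lon [535.8 380.3]
board R [[0.5792, 0.2245], [0.4249, 0.2476]] lat [315.1 313. ] lon [535.4 379.3]
bar L [[0.571, 0.2797], [0.4894, 0.2923]] lat [368.3 367.6] lon [518.3 435.7]
bar R [[0.5668, 0.2549], [0.4852, 0.2683]] lat [343.2 343.1] lon [518.2 435.5]
bar rear [[0.4117, 0.3059], [0.4071, 0.2804]] lat [368.4 342.5] lon [356.9 356.4]
centre lat/lon 359.88600889413044 458.872597353834
tcp 356.428953369244 399.2747093238258
```

```bash

python3 -m inch '{"fingers":[0,0,0,0,0,0,0,0,0,0],"delta_pos":[[0.006,0,-0.005],[0.006,0.001,-0.008],[0,0,-0.008],[0,0,-0.005],[0,0,0],[0,0,0],[0,0,0],[0,0,0],[0,0,0],[0,0,0]],"dr":[[0.05,-0.05,0.1],[0,-0.03,0.1],[0,0,0],[0,0,0],[0,0,0],[0,0,0],[0,0,0],[0,0,0],[0,0,0],[0,0,0]]}'; python3 st.py
```

```text
clock: 21.78
eef_pos: [0.4666, 0.2871, 0.0202]
eef_rot: [-0.0, 0.997, -0.075, 0.001]
wrist_force: [-0.3, -0.0, -3.1]
width: 0.025
yaw -8.62 tilt 0.0027 -0.0001 comp xy -107.8 321.6 z 20.2 Fx,Fy,Fz -0.31 0.07 -3.14 t 21.7833 w 0.025 q7 -2.3
```

```bash

python3 -m inch '{"fingers":[0,0,0,0,30,40,50,50,50,50],"delta_pos":[[-0.003,0.001,-0.002],[0,0,-0.002],[0,0,-0.002],[0,0,-0.001],[0,0,0],[0,0,0],[0,0,0],[0,0,0],[0,0,0.01],[0,0,0.03]],"dr":[[0,0,0],[0,0,0],[0,0,0],[0,0,0],[0,0,0],[0,0,0],[0,0,0],[0,0,0],[0,0,0],[0,0,0]]}'; python3 st.py
```

```text
clock: 22.62
eef_pos: [0.462, 0.2879, 0.0524]
eef_rot: [0.001, 0.997, -0.075, 0.0]
wrist_force: [0.6, 0.5, -1.1]
width: 0.0429
yaw -8.57 tilt 0.0003 -0.002 comp xy -112.1 323.6 z 52.4 Fx,Fy,Fz 0.66 0.29 -1.07 t 22.6167 w 0.0429 q7 -2.3
```

```bash

python3 -m inch '{"fingers":[60,80,100,100,100,100,100,100,100,100],"delta_pos":[[0,0,0.04],[0,0,0.035],[0,-0.01,0.02],[0,-0.035,0.005],[0,-0.035,0],[0,-0.035,0],[0,-0.035,0],[0,-0.035,0],[0,-0.035,0],[0,-0.035,0]],"dr":[[0,0,0],[0,0,0],[0,0,0],[0,0,0],[0,0,0],[0,0,0],[0,0,0],[0,0,0],[0,0,0],[0,0,0]]}'; python3 st.py;  python3 -c "
from h import *
snap('wrist','w9.png');snap('side','s9.png');snap('scene','sc9.png')
a=cv2.imread('pics/sc9.png')[145:265,215:405];b=cv2.imread('pics/s9.png')[150:345,140:350]
cv2.imwrite('pics/m9.png',np.hstack([cv2.resize(a,(400,300)),cv2.resize(b,(400,370))[:300]]))"
```

```text
clock: 23.45
eef_pos: [0.4624, 0.0338, 0.1697]
eef_rot: [-0.005, 0.998, -0.067, 0.007]
wrist_force: [1.1, 0.1, -0.6]
width: 0.0854
yaw -7.72 tilt 0.0147 0.0092 comp xy -182.7 79.5 z 169.7 Fx,Fy,Fz 1.11 -0.19 -0.58 t 23.45 w 0.0854 q7 -1.81
```

View pics/m9.png

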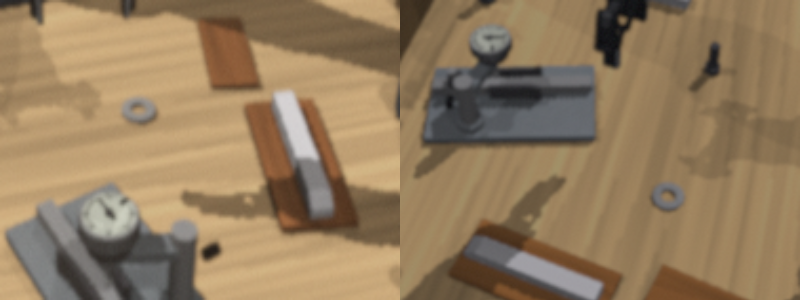

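The master lies on the larger board, along it and central. Next, the spacer.

```bash

python3 -m inch '{"fingers":[100,100,100,100,100,100,100,100,100,100],"delta_pos":[[-0.001,-0.035,0],[-0.001,-0.035,0],[-0.001,-0.035,0],[-0.001,-0.035,0],[-0.001,-0.035,0],[-0.001,-0.035,0],[-0.001,-0.03,0],[-0.001,-0.015,0],[0,0,0],[0,0,0]],"dr":[[-0.05,0.1,0],[0,0,0],[0,0,0.2],[0,0,0.2],[0,0,0],[0,0,0],[0,0,0],[0,0,0],[0,0,0],[0,0,0]]}'; python3 st.py;  python3 -c "
from h import *
snap('wrist','w10.png')"
```

```text
clock: 24.43
eef_pos: [0.4579, -0.2222, 0.1742]
eef_rot: [-0.004, 0.999, -0.04, 0.005]
wrist_force: [1.7, -0.2, -0.1]
width: 0.0854
yaw -4.53 tilt 0.01 0.0073 comp xy -258.5 -165.1 z 174.2 Fx,Fy,Fz 1.59 -0.66 -0.06 t 24.4333 w 0.0854 q7 -1.2
```

View pics/w10.png

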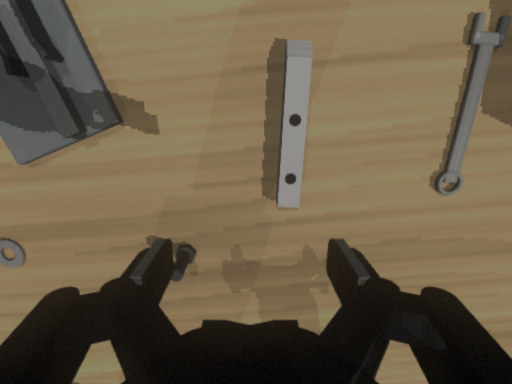

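The wrist view shows the spacer from its rear at (289,207) to its nose at (299,41). Its two holes are at (295,120) and (290,179), and the bevel at the top confirms the nose is away from the robot.

```bash
python3 - <<'E'
from h import *
d=load("w10"); p=d["pix"].astype(int)
m=((p.max(2)-p.min(2)<25)&(p.min(2)>110)).astype(np.uint8); mm=np.zeros_like(m); mm[30:215,270:320]=m[30:215,270:320]
c=max(cv2.findContours(mm,0,2)[0],key=cv2.contourArea); P=plane(d,c.reshape(-1,2)*1.,.022)[:,:2]
r=cv2.minAreaRect((P*1000).astype(np.float32)); print(r, cv2.boxPoints(r).round(1).tolist())
print(plane(d,[(277,207),(299,208),(281,150),(304,150),(284,70),(310,70)],.022).round(4))
E
```

```text
((509.6986083984375, -274.10321044921875), (25.750537872314453, 178.44883728027344), 83.64265441894531) [[419.6000061035156, -277.0], [596.9000244140625, -296.79998779296875], [599.7999877929688, -271.20001220703125], [422.3999938964844, -251.39999389648438]]
[[ 0.4218 -0.2513  0.022 ]
 [ 0.4186 -0.2774  0.022 ]
 [ 0.4892 -0.259   0.022 ]
 [ 0.4873 -0.2847  0.022 ]
 [ 0.5717 -0.2659  0.022 ]
 [ 0.5697 -0.2927  0.022 ]]
```

```bash

python3 -m inch '{"fingers":[100,100,100,100,100,100,100,100,100,100],"delta_pos":[[-0.004,-0.025,0],[0,-0.02,-0.01],[0,0,-0.025],[0,0,-0.025],[0,0,-0.025],[0,0,-0.015],[0,0,-0.005],[0,0,0],[0,0,0],[0,0,0]],"dr":[[0,0,-0.15],[0,0,-0.15],[0,0,0],[0,0,0],[0,0,0],[0,0,0],[0,0,0],[0,0,0],[0,0,0],[0,0,0]]}' 60; python3 st.py
```

```text
clock: 25.32
eef_pos: [0.4628, -0.2501, 0.069]
eef_rot: [-0.007, 0.999, -0.043, 0.008]
wrist_force: [0.2, 0.6, -0.6]
width: 0.085
yaw -4.92 tilt 0.0173 0.0126 comp xy -261.6 -193.3 z 69.0 Fx,Fy,Fz 0.36 0.49 -0.59 t 25.3167 w 0.085 q7 -1.12
```

```bash

python3 -m inch '{"fingers":[100,100,100,100,100,100,100,100,100,100],"delta_pos":[[-0.005,-0.01,-0.005],[-0.004,-0.008,-0.01],[0,0,-0.015],[0,0,-0.01],[0,0,-0.004],[0,0,0],[0,0,0],[0,0,0],[0,0,0],[0,0,0]],"dr":[[-0.1,0.1,-0.12],[0,0.05,-0.12],[0,0,0],[0,0,0],[0,0,0],[0,0,0],[0,0,0],[0,0,0],[0,0,0],[0,0,0]]}'; python3 st.py
```

```text
clock: 26.15
eef_pos: [0.4545, -0.2735, 0.0259]
eef_rot: [0.002, 0.998, -0.058, 0.003]
wrist_force: [-0.1, -0.4, 0.3]
width: 0.0852
yaw -6.68 tilt 0.0059 -0.0042 comp xy -276.1 -213.3 z 25.9 Fx,Fy,Fz -0.24 -0.32 0.28 t 26.15 w 0.0852 q7 -1.11
```

```bash

python3 -m inch '{"fingers":[100,100,100,100,100,0,0,0,0,0],"delta_pos":[[0,0.005,-0.009],[0,0,-0.009],[0,0,-0.002],[0,0,0],[0,0,0],[0,0,0],[0,0,0],[0,0,0],[0,0,0],[0,0,0]],"dr":[[0,0,0.05],[0,0,0],[0,0,0],[0,0,0],[0,0,0],[0,0,0],[0,0,0],[0,0,0],[0,0,0],[0,0,0]]}' 40; python3 st.py
```

```text
clock: 26.98
eef_pos: [0.4551, -0.2676, 0.0045]
eef_rot: [0.002, 0.998, -0.055, 0.004]
wrist_force: [-2.2, 6.2, 16.6]
width: 0.0256
yaw -6.3 tilt 0.0073 -0.0045 comp xy -273.8 -207.9 z 4.5 Fx,Fy,Fz -0.42 6.53 16.59 t 26.9833 w 0.0256 q7 -1.11
```

```bash

python3 -m inch '{"fingers":[0,0,0,0,0,0,0,0,0,0],"delta_pos":[[0,0,0.01],[0,0,0.03],[0,0,0.035],[0,0.005,0.015],[-0.001,0.025,0],[-0.001,0.03,0],[-0.001,0.03,0],[-0.001,0.03,0],[0,0.03,0],[0,0.025,0]],"dr":[[0,0,0],[0,0,0],[0,0,0],[0,0,0],[0,0,0.4],[0,0,0.7],[0,0,0.7],[0,0,0.7],[0,0,0.6],[0,0,0.3]]}' 60; python3 st.py
```

```text
clock: 27.82
eef_pos: [0.4459, -0.0931, 0.1032]
eef_rot: [0.003, 0.992, 0.124, 0.004]
wrist_force: [0.8, 0.1, -3.4]
width: 0.0249
yaw 14.2 tilt 0.0079 -0.006 comp xy -234.0 -37.8 z 103.2 Fx,Fy,Fz 0.75 -0.13 -3.36 t 27.8167 w 0.0249 q7 -1.19
```

```bash

python3 -m inch '{"fingers":[0,0,0,0,0,0,0,0,0,0],"delta_pos":[[0.001,0.015,0],[0.001,0.012,0],[0,0.004,-0.01],[0,0,-0.015],[0,0,-0.015],[0,0,-0.01],[0,0,0],[0,0,0],[0,0,0],[0,0,0]],"dr":[[0,0.05,0.1],[0.05,0,0.1],[0,0,0],[0,0,0],[0,0,0],[0,0,0],[0,0,0],[0,0,0],[0,0,0],[0,0,0]]}'; python3 st.py; python3 -c "
from h import *
snap('wrist','w11.png')"
```

```text
clock: 28.65
eef_pos: [0.4471, -0.0549, 0.0562]
eef_rot: [-0.001, 0.99, 0.139, 0.002]
wrist_force: [0.1, -0.0, -4.1]
width: 0.0244
yaw 16.03 tilt 0.0044 0.002 comp xy -222.1 -1.5 z 56.2 Fx,Fy,Fz 0.08 -0.04 -4.08 t 28.65 w 0.0244 q7 -1.24
```

View pics/w11.png

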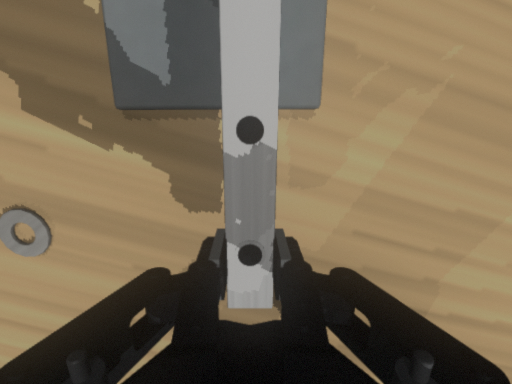

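```bash

python3 -m inch '{"fingers":[0,0,0,0,0,0,0,0,0,0],"delta_pos":[[0,0,-0.006],[0,0,-0.006],[0,0,-0.004],[0,0,-0.002],[0,0,-0.001],[0,0,0],[0,0,0],[0,0,0],[0,0,0],[0,0,0]],"dr":[[0,0,0],[0,0,0],[0,0,0],[0,0,0],[0,0,0],[0,0,0],[0,0,0],[0,0,0],[0,0,0],[0,0,0]]}'; python3 st.py
```

```text
clock: 29.53
eef_pos: [0.448, -0.0552, 0.0364]
eef_rot: [-0.0, 0.99, 0.139, 0.004]
wrist_force: [0.2, 0.7, -3.4]
width: 0.0245
yaw 16.0 tilt 0.0068 0.0019 comp xy -221.4 -2.0 z 36.4 Fx,Fy,Fz 0.33 0.59 -3.4 t 29.5333 w 0.0245 q7 -1.24
```

```bash

python3 -m inch '{"fingers":[0,0,0,0,0,0,0,0,0,0],"delta_pos":[[0,0,-0.0015],[0,0,-0.001],[0.004,0.0012,0],[0.005,0.0015,0],[0.005,0.0015,0],[0.005,0.0015,0],[0.005,0.0015,0],[0.005,0.0015,0],[0.005,0.0015,0],[0.005,0.0015,0]],"dr":[[0,0,0],[0,0,0],[0,0,0],[0,0,0],[0,0,0],[0,0,0],[0,0,0],[0,0,0],[0,0,0],[0,0,0]]}'; python3 st.py
```

```text
clock: 30.37
eef_pos: [0.4912, -0.0425, 0.0346]
eef_rot: [-0.0, 0.99, 0.139, 0.004]
wrist_force: [-1.2, 0.7, 1.2]
width: 0.025
yaw 15.98 tilt 0.0084 0.0017 comp xy -176.4 -1.8 z 34.6 Fx,Fy,Fz -0.95 1.02 1.17 t 30.3667 w 0.025 q7 -1.26
```

```bash

python3 -m inch '{"fingers":[0,0,0,0,0,0,0,0,0,0],"delta_pos":[[0.0038,0.0011,0],[0.0038,0.0011,0],[0.0038,0.0011,0],[0.0038,0.0011,0],[0.0038,0.0011,0],[0.0038,0.0011,0],[0.0036,0.001,0],[0.0036,0.001,0],[0.0036,0.001,0],[0.0036,0.001,0]],"dr":[[0,0.05,0],[0,0.05,0],[0,0,0],[0,0,0],[0,0,0],[0,0,0],[0,0,0],[0,0,0],[0,0,0],[0,0,0]]}'; python3 st.py
```

```text
clock: 31.2
eef_pos: [0.5274, -0.0321, 0.0347]
eef_rot: [-0.001, 0.99, 0.138, -0.006]
wrist_force: [-8.8, -2.2, 9.2]
width: 0.0246
yaw 15.92 tilt -0.0123 0.0002 comp xy -138.6 -2.0 z 34.7 Fx,Fy,Fz -9.02 0.38 9.24 t 31.2 w 0.0246 q7 -1.28
```

```bash

python3 -m inch '{"fingers":[0,0,0,0,0,0,0,0,0,0],"delta_pos":[[0.0032,0.0009,0],[0.0032,0.0009,0],[0.0032,0.0009,0],[0.0032,0.0009,0],[0.0032,0.0009,0],[0.003,0.0009,0],[0.003,0.0009,0],[0.003,0.0009,0],[0.003,0.0009,0],[0.003,0.0009,0]],"dr":[[0,-0.1,0],[0,-0.1,0],[0,-0.1,0],[0,-0.05,0],[0,-0.05,0],[0,-0.05,0],[0,0,0],[0,0,0],[0,0,0],[0,0,0]]}'; python3 st.py
```

```text
clock: 32.03
eef_pos: [0.5326, -0.0299, 0.0347]
eef_rot: [0.003, 0.991, 0.136, -0.007]
wrist_force: [-8.7, -2.3, 8.1]
width: 0.0248
yaw 15.6 tilt -0.0131 -0.0068 comp xy -133.0 -1.3 z 34.7 Fx,Fy,Fz -8.95 0.21 8.12 t 32.0333 w 0.0248 q7 -1.29
```

```bash

python3 -m inch '{"fingers":[0,0,0,0,0,0,0,0,0,0],"delta_pos":[[0.0036,0.001,0],[0.0036,0.001,0],[0.0036,0.001,0],[0.0036,0.001,0],[0.0036,0.001,0],[0.0036,0.001,0],[0.0033,0.001,0],[0.0033,0.001,0],[0.0033,0.001,0],[0.0033,0.001,0]],"dr":[[0.05,-0.1,0.03],[0.05,-0.1,0.03],[0,-0.1,0],[0,-0.1,0],[0,-0.05,0],[0,-0.05,0],[0,-0.05,0],[0,-0.05,0],[0,0,0],[0,0,0]]}'; python3 st.py
```

```text
clock: 32.87
eef_pos: [0.5491, -0.0251, 0.0347]
eef_rot: [0.002, 0.991, 0.136, 0.007]
wrist_force: [-6.5, -1.1, 6.9]
width: 0.0243
yaw 15.67 tilt 0.0146 -0.0015 comp xy -115.9 -1.3 z 34.7 Fx,Fy,Fz -6.53 0.76 6.87 t 32.8667 w 0.0243 q7 -1.29
```

Up on the flat now, with the force at 6.5 N. Easing the last ~17 mm with smaller steps.

```bash

python3 -m inch '{"fingers":[0,0,0,0,0,0,0,0,0,0],"delta_pos":[[0.0028,0.0008,0],[0.0028,0.0008,0],[0.0028,0.0008,0],[0.0028,0.0008,0],[0.0028,0.0008,0],[0.0026,0.0008,0],[0.0026,0.0008,0],[0.0026,0.0008,0],[0.0026,0.0008,0],[0.0026,0.0008,0]],"dr":[[0,0.05,0.03],[0,0,0.03],[0,0,0],[0,0,0],[0,-0.03,0],[0,-0.03,0],[0,-0.03,0],[0,-0.03,0],[0,-0.03,0],[0,-0.03,0]]}'; python3 st.py
```

```text
clock: 33.7
eef_pos: [0.5642, -0.021, 0.0347]
eef_rot: [0.003, 0.991, 0.137, 0.001]
wrist_force: [-5.5, -1.8, 7.1]
width: 0.0249
yaw 15.77 tilt 0.0026 -0.0057 comp xy -100.2 -1.6 z 34.7 Fx,Fy,Fz -5.78 -0.16 7.1 t 33.7 w 0.0249 q7 -1.3
```

```bash

python3 -m inch '{"fingers":[0,0,0,0,0,0,0,0,0,0],"delta_pos":[[0.0025,0.0007,0],[0.0025,0.0007,0],[0.0025,0.0007,0],[0.0025,0.0007,0],[0.0025,0.0007,0],[0.0025,0.0007,0],[0.0025,0.0007,0],[0.0025,0.0007,0],[0.0025,0.0007,0],[0.0025,0.0007,0]],"dr":[[0,-0.04,0.03],[0,-0.04,0],[0,-0.04,0],[0,-0.04,0],[0,-0.04,0],[0,-0.04,0],[0,-0.04,0],[0,-0.04,0],[0,-0.04,0],[0,-0.04,0]]}'; python3 st.py
```

```text
clock: 34.53
eef_pos: [0.5662, -0.0206, 0.0348]
eef_rot: [0.006, 0.991, 0.137, -0.001]
wrist_force: [-9.7, -2.1, 10.9]
width: 0.0246
yaw 15.73 tilt 0.0007 -0.013 comp xy -98.2 -1.7 z 34.8 Fx,Fy,Fz -9.92 0.65 10.87 t 34.5333 w 0.0246 q7 -1.31
```

```bash

python3 -m inch '{"fingers":[0,0,0,0,0,0,0,0,0,0],"delta_pos":[[0.0027,0.0008,0],[0.0027,0.0008,0],[0.0027,0.0008,0],[0.0027,0.0008,0],[0.0027,0.0008,0],[0.0027,0.0008,0],[0.0027,0.0008,0],[0.0027,0.0008,0],[0.0027,0.0008,0],[0.0027,0.0008,0]],"dr":[[0.05,-0.04,0.03],[0.05,-0.04,0],[0,-0.04,0],[0,-0.04,0],[0,-0.04,0],[0,-0.04,0],[0,-0.04,0],[0,-0.04,0],[0,-0.04,0],[0,-0.04,0]]}'; python3 st.py
```

```text
clock: 35.37
eef_pos: [0.5661, -0.0206, 0.0347]
eef_rot: [0.005, 0.991, 0.136, -0.005]
wrist_force: [-10.4, -2.7, 11.1]
width: 0.0244
yaw 15.68 tilt -0.0077 -0.0107 comp xy -98.3 -1.7 z 34.7 Fx,Fy,Fz -10.74 0.29 11.05 t 35.3667 w 0.0244 q7 -1.31
```

Blocked dead at -98.3 mm with 10.7 N, so it is home. I'll relax, open, and rise up and back.

```bash

python3 -m inch '{"fingers":[0,0,45,60,70,70,70,70,70,70],"delta_pos":[[0.001,0.0003,0],[0,0,0],[0,0,0],[0,0,0],[0,0,0],[0,0,0],[0,0,0.008],[0,0,0.03],[0,0,0.035],[0,0,0.035]],"dr":[[0,0,0],[0,0,0],[0,0,0],[0,0,0],[0,0,0],[0,0,0],[0,0,0],[0,0,0],[0,0,0],[0,0,0]]}'; python3 st.py
```

```text
clock: 36.2
eef_pos: [0.5625, -0.0198, 0.1402]
eef_rot: [0.004, 0.991, 0.137, -0.012]
wrist_force: [1.1, -0.5, -1.2]
width: 0.0597
yaw 15.73 tilt -0.0219 -0.011 comp xy -101.5 0.1 z 140.2 Fx,Fy,Fz 0.87 -0.81 -1.23 t 36.2 w 0.0597 q7 -1.31
```

```bash

python3 -m inch '{"fingers":[100,100,100,100,100,100,100,100,100,100],"delta_pos":[[-0.01,-0.003,0.02],[-0.01,-0.003,0],[0,0,0],[0,0,0],[0,0,0],[0,0,0],[0,0,0],[0,0,0],[0,0,0],[0,0,0]],"dr":[[0,0,0],[0,0,0],[0,0,0],[0,0,0],[0,0,0],[0,0,0],[0,0,0],[0,0,0],[0,0,0],[0,0,0]]}'; python3 st.py;  python3 -c "
from h import *
snap('wrist','w12.png');snap('side','s12.png');snap('scene','sc12.png')
a=cv2.imread('pics/w12.png');b=cv2.imread('pics/s12.png')[150:345,140:350]
cv2.imwrite('pics/m12.png',np.hstack([cv2.resize(a,(400,300)),cv2.resize(b,(400,370))[:300]]))"
```

```text
clock: 37.03
eef_pos: [0.5451, -0.0253, 0.1662]
eef_rot: [0.004, 0.991, 0.137, -0.008]
wrist_force: [-0.3, -0.1, 0.5]
width: 0.0852
yaw 15.75 tilt -0.0144 -0.0103 comp xy -119.7 -0.3 z 166.2 Fx,Fy,Fz -0.32 -0.06 0.53 t 37.0333 w 0.0852 q7 -1.31
```

View pics/m12.png

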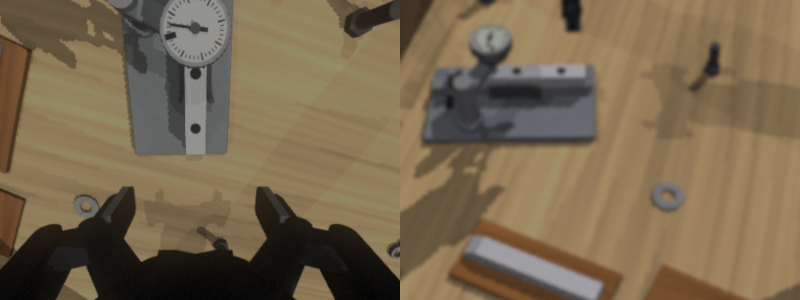

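```bash
python3 dial.py w12 248 36 >/dev/null; python3 ang.py w12 288 288 97 75 14.5 288 288
python3 - <<'E'
from h import *
d=load("w12"); p=d["pix"].astype(int)
m=((p.max(2)-p.min(2)<25)&(p.min(2)>115)).astype(np.uint8); mm=np.zeros_like(m); mm[90:205,225:275]=m[90:205,225:275]
c=max(cv2.findContours(mm,0,2)[0],key=cv2.contourArea); P=plane(d,c.reshape(-1,2)*1.,.052)[:,:2]
r=cv2.minAreaRect((P*1000).astype(np.float32)); print(r[2],cv2.boxPoints(r).round(1).tolist())
# master on board
for f in ["s12","sc12"]:
    d=load(f); p=d["pix"].astype(int); pr=proj(d,[[.511,.281,.01]])[0].astype(int); x,y=pr
    cv2.imwrite("pics/%s_b.png"%f,cv2.resize(d["pix"][y-45:y+45,x-60:x+60,::-1],None,fx=6,fy=6,interpolation=2)[:, :720]); print(f,x-60,y-45)
A=cv2.imread("pics/s12_b.png");B=cv2.imread("pics/sc12_b.png");cv2.imwrite("pics/m13.png",cv2.resize(np.hstack([A,B]),(800,300)))
E
```

```text
hub [294.1 286.7]
pointer 97.77 1040
face centre [292.3 289.3] R mm 21.46 23 0.43
mark 75.25 1299
15.372730255126953 [[530.0999755859375, -17.100000381469727], [536.9000244140625, -41.79999923706055], [636.7000122070312, -14.300000190734863], [629.9000244140625, 10.300000190734863]]
s12 150 249
sc12 296 162
```

```bash
sleep .3
```

View pics/m13.png

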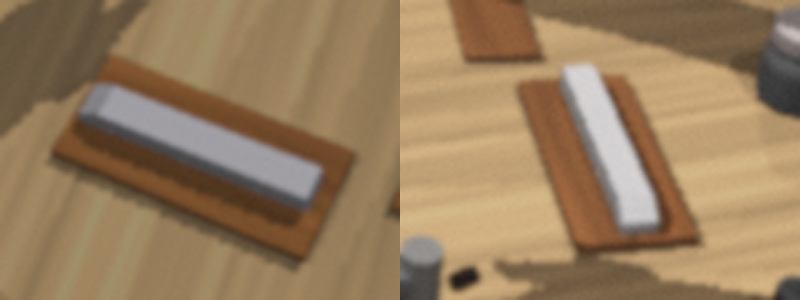

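View pics/w12_dial.png

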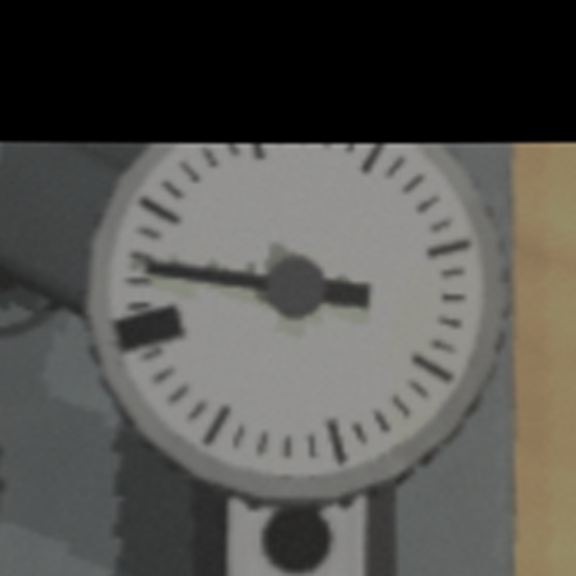

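```bash
python3 - <<'E'
from h import *
k=10/3
def f(n,pts,ox,oy,z): 
    P=plane(load(n),[(ox+x/k,oy+y/k) for x,y in pts],z); print(n,P.mean(0).round(4)); return P
f("sc12",[(117,82),(225,78),(297,240),(180,245)],296,162,.01)
P=f("sc12",[(162,68),(197,66),(258,212),(218,219)],296,162,.03); print(P.round(3).tolist())
f("s12",[(107,58),(355,154),(302,260),(53,155)],150,249,.01)
P=f("s12",[(322,165),(307,195)],150,249,.03); print(P.round(3).tolist())
E
```

```text
sc12 [0.5153 0.2812 0.01  ]
sc12 [0.5174 0.2809 0.03  ]
[[0.426, 0.282, 0.03], [0.431, 0.311, 0.03], [0.606, 0.281, 0.03], [0.606, 0.25, 0.03]]
s12 [0.5091 0.2841 0.01  ]
s12 [0.4238 0.2919 0.03  ]
[[0.422, 0.28, 0.03], [0.426, 0.304, 0.03]]
```

```bash
python3 -c "
from station import bot
print(bot.hand_in())"
```

```text
the job is handed in; nothing more can be done
None
```

I gauged the master, set the bezel, laid the master on the rest board and slid the spacer home. The job was handed in at about 37 s of the 72 s allowed.

**What I did**
- **Master:** I slid it to the stop. It stopped moving at about 9–12 N on the wrist, of which roughly 5 N was sliding friction.
- **Bezel:** I turned it about 51° clockwise and let go.
- **Rest board:** I drew the master out and laid it flat on the larger board (about 200 x 90 mm; the look-alike is about 139 x 61 mm).
- **Spacer:** I slid it in bevelled nose first, and it stopped moving at about 10–11 N.

**Last checks**
- **Zero setting:** with the master home, the mark stood at 75.0–75.3° and the pointer at 74.4–74.6°. They agree to about 0.5–0.9°, which is about as well as I could measure.
- **Bezel left alone:** the mark still read 75.25° after the spacer went in, and the pointer had moved on to about 98°, as expected for a bar 2 mm thicker.
- **Spacer home:** its rear end lies within 0.5 mm of where the master's rear end was.
- **Master on the board:** it is within about 4 mm of the board's middle. The side and scene cameras disagreed by a few mm.

**Imperfections along the way**
- On the first descent the gripper drifted and nudged the master's tail sideways. I recentred it before pushing.
- Closing the gripper on the master the second time, and on the spacer, each showed a brief force reading of about 17–19 N at the wrist. In the first case the master was resting against the stop, so I can't say how much of it, if any, the stop felt.
- I only saw the force at the end of each move, so I can't vouch for peaks in between.

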